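Load and start the pump test stand

TASK

Press the red mushroom stop so that it latches down before you handle any part, and keep it latched while you do: lift the blanking plate off the test block and lay it flat on the middle of the rubber mat, then stack every pump section on the block, flush with it and in any order, with the cover flush on top, boss up. Then twist the stop clockwise so that it springs back up. Last, press the selector knob down and turn it clockwise to its other position, where it springs up again; do not disturb the bearing, sleeve and oil bottle.

Things in the scene. Friction and masses are not known exactly. Their poses are not given: they have to be found in the camera images.
- base: Fixed steel test block: a 105 x 120 x 10 mm foot with a block 60 mm (its x) x 80 mm (its y) on it, the same outline as the pump sections. Origin: centre of the underside on the bench; the block stands 10 mm above the foot and its top is 20 mm above the bench.
- base_top (a point): Centre of the test block's top face, 20 mm above the bench.
- sec1: Pump section: flat aluminium plate 60 mm (its x) x 80 mm (its y) x 18 mm thick with two large bores side by side and four bolt holes, about 0.25 kg. Origin: centre of the plate, z through the thickness. Either face may lie up; all sections are alike. Three to five are on the bench; a missing one has no reading.
- sec2: Pump section: flat aluminium plate 60 mm (its x) x 80 mm (its y) x 18 mm thick with two large bores side by side and four bolt holes, about 0.25 kg. Origin: centre of the plate, z through the thickness. Either face may lie up; all sections are alike. Three to five are on the bench; a missing one has no reading.
- sec3: Pump section: flat aluminium plate 60 mm (its x) x 80 mm (its y) x 18 mm thick with two large bores side by side and four bolt holes, about 0.25 kg. Origin: centre of the plate, z through the thickness. Either face may lie up; all sections are alike. Three to five are on the bench; a missing one has no reading.
- sec4: Pump section: flat aluminium plate 60 mm (its x) x 80 mm (its y) x 18 mm thick with two large bores side by side and four bolt holes, about 0.25 kg. Origin: centre of the plate, z through the thickness. Either face may lie up; all sections are alike. Three to five are on the bench; a missing one has no reading.
- sec5: Pump section: flat aluminium plate 60 mm (its x) x 80 mm (its y) x 18 mm thick with two large bores side by side and four bolt holes, about 0.25 kg. Origin: centre of the plate, z through the thickness. Either face may lie up; all sections are alike. Three to five are on the bench; a missing one has no reading.
- cover: Pump cover: aluminium plate 60 mm (its x) x 80 mm (its y) x 14 mm thick with a round boss 30 mm in diameter and 22 mm high in the middle of its top. About 0.25 kg. Origin: centre of its underside, z up.
- blank: Blanking plate: steel plate 60 mm (its x) x 80 mm (its y) x 14 mm thick with an upright bar on top, 14 mm (x) x 50 mm (y) x 22 mm high. About 0.3 kg. Starts lying flush on the test block. Origin: centre of its underside, z up.
- mat: Fixed black rubber mat 100 x 100 x 3 mm, the parking place of the blanking plate. Origin: centre of its underside; its top is 3 mm above that.
- panel: Fixed grey control box 110 mm (its x) x 200 mm (its y) x 70 mm high. Origin: centre of its underside. The mushroom stop stands on its top 50 mm towards its +y, the selector knob 50 mm towards its -y.
- stop_top (a point): Centre of the top face of the mushroom stop (turns and sinks with it). Head: round, 40 mm in diameter, 18 mm thick, on a thinner neck; its top is 30 mm above the box when up, so the underside of the head is 12 mm above the box when up and about 6.5 mm when latched.
- stop (a joint): How far the mushroom stop is pressed, m. 0 up; 0.008 bottomed (about 10 N against its spring, 3 N at the start); pressed past about 0.006 its spring turns it under a catch, and when let go it stays latched at about 0.0055. It comes up when twisted back.
- stop_head (a joint): Turn of the mushroom head, rad, growing anticlockwise seen from above. When pressed it turns itself to 0.5 and is latched; held by a spring of about 0.15 N m. Twisting it clockwise to below about 0.05 (0 is the end stop) frees it and it springs up. When up it cannot turn except for about 0.07 rad of play.
- sel_top (a point): Centre of the top of the selector knob (turns and sinks with it): a black bar grip 42 mm long (this point's x) x 14 mm wide (this point's y) x 32 mm high on a round skirt 44 mm in diameter and 8 mm thick. The top is 42 mm above the box when up, the top of the skirt 10 mm. A white line on the bar marks its -x end.
- sel (a joint): How far the selector knob is pressed, m. 0 up, 0.008 bottomed (about 10 N, 3 N at the start). Its spring lifts it again only at the two end positions; between them it stays down at about 0.0055.
- sel_head (a joint): Turn of the selector knob, rad, growing clockwise seen from above: 0 at the start, 1.05 (60 degrees, an end stop) at its other position. It is locked while up and turns easily when pressed by 0.0055 to 0.008; it springs up within about 0.06 of either end.
- bearing: Bystander: steel bearing ring, 62 mm outside, 32 mm inside, 18 mm high. Origin: centre of its underside.
- sleeve: Bystander: solid steel sleeve, 44 mm in diameter, 40 mm high, standing. Origin: centre of its underside.
- oil: Bystander: plastic oil bottle, 56 mm in diameter, 150 mm tall, standing. Origin: centre of its underside.

How it is judged:
By the outcome, as a careful person would: the job done as asked, in the order asked, and still so for the second after the job is handed in, with the robot touching nothing.
Of sec1, sec2, sec3, sec4, sec5 only 3 to 5 are there at a start; the rules pass over those that are not, and their reading is None.
At some moment in a run one of blank may be knocked a few centimetres aside while the robot is not near it.
Once in a run the grip may slacken for a moment while it holds something.
It also fails if it takes over 210 s, if anything falls off the work surface, if the arm or the gripper's body presses on something with over 40 N, if the wrist force passes 120 N, or if a joint passes its speed limit or range.

ROBOT

A 6-joint arm with a two-finger parallel gripper is mounted at the origin on the work surface. World frame = base frame: x ahead of the robot, y to its left, z up, the work surface at z = 0. Lengths are in mm, angles in rad, forces in N, time in s.
With the tool pointing down it reaches from about 350 to 775 mm from the base axis. Payload 7.3 kg.
Tool frame: the origin (TCP) lies at the very end of the fingers, on their centre line; the grasp point (between the pads) lies 19 mm behind it; z points along the fingers, y is the line along which they close (so a half turn about z gives the same grasp; the last joint's range is limited). The gripper opens to 92 mm and grips with 3 to 60 N. Pads are 19 mm wide; open, the fingers measure 130 mm over their backs; the gripper's body (75 mm by 190 mm) begins 47 mm behind the grasp point.
Start: joints at [0.973, 0.342, 1.524, -0, 1.275, -0.146], TCP at [229.196, 472.349, 226.741] pointing down, gripper open.
Joint ranges: [-2.53, 2.53], [-0.77, 2.02], [0.04, 2.7], [-1, 4.14], [0.28, 2.66], [-3.11, 3.11]. Speed limits (rad/s): [2.57, 2.57, 3.14, 3.14, 3.14, 3.14].

INTERFACE

Orientations are given as [roll, pitch, yaw] about the fixed x, y, z axes, in that order (R = Rz(yaw) Ry(pitch) Rx(roll)).
In Python, from plant import get_obs, optics, ticket, finder gives the robot as it stands.
- The arm moves only by the tool send_rows, never from a script. Its arguments are lists of equal length, an entry for each row: "offset": the shift along the tool's x, y, z scaled (see below), a list of three; "delta_rot": the turn, a rotation vector about the tool's x, y, z scaled (see below), a list of three. In form: {"offset": [[dx, dy, dz], ...], "delta_rot": [[rx, ry, rz], ...]}. A call has 1 to 8 rows; each row is the pose to reach, as a shift and turn from the pose commanded when the call began, along the tool's axes at that moment, turning the shorter way round; what a row does not reach only later rows make up. The controller multiplies each number of a shift by 120 mm and each number of a turn by 360 degrees. A row lasts 1/8 s, in which the tool goes at most 62.5 mm and 10.7 degrees, less where a joint would pass 70% of its speed; a pose out of reach is approached as far as the arm can. A call with a number of a shift or a turn outside -1 to 1 is refused whole. A call with a gripper value outside its range is refused whole. "grip" is the opening, from 0 (shut) to 1 (fully open), set as the call begins (left out, the last holds). The fingers move at their own pace and stop on an object; the grip force is fixed at half the most. Time passes only in rows, so rows that repeat a pose let the fingers close. It gives the time, the measured TCP pose, the force, the opening and the grip force at its end, in the units of the state.
- get_obs(): the state, without advancing time (a new reading comes with each control period).
- optics.capture(name): name is "scene" or "top"; returns the picture (420x560x3 uint8, red, green, blue); there is no depth.
- optics.get_calibration(name): a dict with "fx", "fy", "cx", "cy" (pixels), "world_from_camera" (4x4, takes a point from camera to world coordinates). Camera axes: x right, y down, z forward; pixel columns grow to the right and rows downward; lengths in mm; the calibration is good to about 2 mm. A picture is of the moment at which its call begins. get_calibration takes no time and is no camera call.
- ticket.close_job(): hands the job in; it is judged then, once.
Trained networks look in the newest picture that a camera, given by its name, has taken for a name from the list of things; names that differ only in an ending like _2 or _b are one class to them, and where a whole thing is asked for, a point or a joint stands for the part that bears it (a point fixed in the world has none). Each returns a list of dicts, best first, with "confidence" (0 to 1); they miss things now and then, are a little off and sometimes report something else, mostly with a low value. They report only what shows in the picture. A call takes as long as a camera call.
- finder.boxes_of(target, camera): "box" ([left, top, right, bottom] in pixels, round what is visible of it).
- finder.silhouettes(target, camera): "region" (420x560 bool, what is visible of it) and "box" ([left, top, right, bottom] in pixels, round what is visible of it).
- finder.pinpoint(target, camera): "uv" ([column, row] in pixels: a listed point, or the origin of a listed thing).
The state is a dict: "time": time; "joint_positions": joint angles; "dq": joint speeds; "tau": joint torques, N m; "tool_pos": TCP position; "tcp_rot": TCP orientation; "contact_force": force on the tool from outside, world axes, zero at the start; "moment": the same for the moment, N m; "grip_width": finger opening in mm; "finger_force": force on a finger pad.
Only numpy, scipy, OpenCV 4.12 (cv2) and the standard library are available. Lean on these libraries where they do the work, as an engineer would, in place of code of your own. Each camera call takes 0.05 s, during which the arm holds its last target. There are 200 camera calls.

## Working session

There is one attempt and no reset: what is moved stays moved. The work goes in short steps, Python scripts to look and compute and a tool call to move; the robot and the scene stay as the last step left them, time stands still between calls to the robot, and variables do not carry over. Pictures are saved under pics/ and viewed, at most 14 in all, crops included, and the job is handed in when it is done.

Besides the shell and the picture viewer there is one more tool, called after "Emit:" by a JSON object that holds its "api" and its "payload". send_rows: Moves the arm, as the interface text tells. Its arguments: {"type":"object","properties":{"offset":{"type":"array"},"delta_rot":{"type":"array"},"grip":{"type":"number"}},"required":["offset","delta_rot"]}

```bash
ls; mkdir -p pics; cat > h.py <<'E'
import numpy as np, cv2
from scipy.spatial.transform import Rotation as R
from plant import get_obs, optics, ticket, finder
def ray(uv,cam):
    c=optics.get_calibration(cam);T=np.array(c["world_from_camera"])
    d=T[:3,:3]@np.array([(uv[0]-c["cx"])/c["fx"],(uv[1]-c["cy"])/c["fy"],1.])
    return T[:3,3],d
def at_z(uv,cam,z):
    o,d=ray(uv,cam);return o+d*(z-o[2])/d[2]
def proj(p,cam):
    c=optics.get_calibration(cam);T=np.linalg.inv(np.array(c["world_from_camera"]))
    q=T[:3,:3]@np.array(p,float)+T[:3,3]
    return np.array([c["fx"]*q[0]/q[2]+c["cx"],c["fy"]*q[1]/q[2]+c["cy"]])
def snap(cam,name):
    im=optics.capture(cam);cv2.imwrite(f"pics/{name}.png",cv2.cvtColor(im,cv2.COLOR_RGB2BGR));return im
E
python3 - <<'E'
from h import *
np.set_printoptions(precision=1,suppress=True)
for c in("top","scene"):
    snap(c,c+"0");k=optics.get_calibration(c);print(c,k["fx"],np.array(k["world_from_camera"]))
for t,z in [("base_top",20),("sec1",9),("cover",0),("blank",20),("mat",0),("panel",0),("stop_top",100),("sel_top",112),("bearing",0),("sleeve",0),("oil",0)]:
  for c in ("top","scene"):
    print(t,c,[(round(r["confidence"],2),np.round(r["uv"],1),at_z(r["uv"],c,z)[:2]) for r in finder.pinpoint(t,c)][:7])
o=get_obs();print(o)
E
```

```text
pics
top 381.3879814094943 [[  -0.    -1.     0.1  453.4]
 [  -1.     0.     0.    57.7]
 [  -0.    -0.1   -1.  1225.5]
 [   0.     0.     0.     1. ]]
scene 388.1690313692294 [[   0.2    0.7   -0.6 1132. ]
 [   1.    -0.2    0.1  -50.8]
 [  -0.    -0.7   -0.8  785.4]
 [   0.     0.     0.     1. ]]
base_top top [(0.82, array([293.2, 235. ]), array([495.5,  42.3])), (0.64, array([293.3, 236.6]), array([490.5,  42. ]))]
base_top scene [(0.71, array([256., 215.]), array([491.4,  39.2])), (0.22, array([133. , 211.2]), array([ 405.7, -270.6]))]
sec1 top [(0.72, array([249.1, 260.9]), array([415.2, 182.5])), (0.71, array([256. , 215.4]), array([559.5, 160.6])), (0.62, array([273.5, 191.1]), array([637.7, 104.1])), (0.61, array([164.9, 234.2]), array([501.7, 452.5]))]
sec1 scene [(0.96, array([403.6, 197.7]), array([513.1, 441.9])), (0.92, array([309.4, 228.1]), array([555.8, 164.3])), (0.63, array([300.4, 187.4]), array([411.8, 180. ]))]
cover top [(0.95, array([277.5, 189.3]), array([644.8,  91.5]))]
cover scene [(0.7, array([294.7, 263.4]), array([644.2, 102.8])), (0.48, array([125.6, 2
[... 966 characters left out ...]
 [(0.76, array([362.6, 180.2]), array([ 672. , -185.1]))]
sleeve scene [(0.79, array([170.7, 302.9]), array([ 682.1, -191.5])), (0.69, array([258. , 211.7]), array([464.6,  48.9]))]
oil top [(0.59, array([210.6, 177.8]), array([685., 310.]))]
oil scene [(0.66, array([381.1, 258.1]), array([676.8, 309.4]))]
{'time': 1.2, 'joint_positions': array([ 1. ,  0.3,  1.5,  0. ,  1.3, -0.1]), 'dq': array([ 0.,  0., -0., -0., -0., -0.]), 'tau': array([ -0. , -43.1, -24.4,   0.1,   0. ,   0. ]), 'tool_pos': array([229.2, 472.4, 226.7]), 'tcp_rot': array([ 3.1, -0. ,  2.7]), 'contact_force': array([ 0.8,  0. , -1.3]), 'moment': array([ 0., -0.,  0.]), 'finger_force': 0.0, 'grip_width': 91.51254268160888}
```

```bash
python3 - <<'E'
import cv2
a=cv2.imread("pics/top0.png")[120:320,120:480];cv2.imwrite("pics/a.png",cv2.resize(a,(792,440),interpolation=2))
a=cv2.imread("pics/scene0.png")[150:360,60:460];cv2.imwrite("pics/b.png",cv2.resize(a,(800,420),interpolation=2))
E
```

```text
(no output)
```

View pics/a.png

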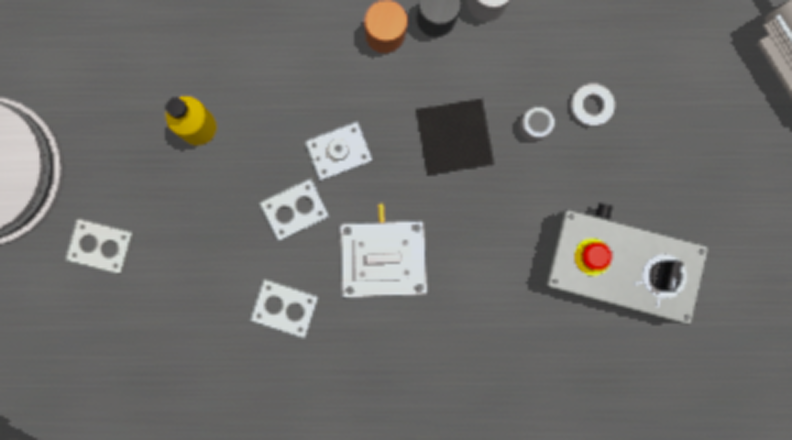

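View pics/b.png

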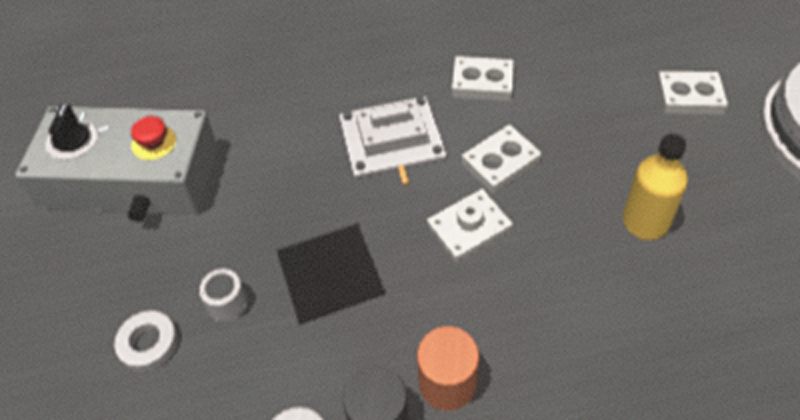

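The pictures show three sections (top picture, about uv (249,261), (256,215) and (165,234)). The cover is at (274,188), the base with the blank at (293,236), the mat at (326,183) and the panel on the right with the stop at (391,236). Next I'll fit their poses precisely.

```bash
cat > fit.py <<'E'
from h import *
from scipy.optimize import minimize
S=4
def box(w,l,z0,z1,x0=0,y0=0): return [(x0+a*w/2,y0+b*l/2,z) for a in(-1,1) for b in(-1,1) for z in(z0,z1)]
def cyl(d,z0,z1,y0=0): return [(d/2*np.cos(t),y0+d/2*np.sin(t),z) for t in np.linspace(0,2*np.pi,24) for z in(z0,z1)]
MODEL={"sec1":[box(60,80,-9,9)],"cover":[box(60,80,0,14),cyl(30,14,36)],"blank":[box(60,80,0,14),box(14,50,14,36)],
"base":[box(105,120,0,10),box(60,80,10,34),box(14,50,34,56)],"mat":[box(100,100,0,3)],"panel":[box(110,200,0,70)],
"block":[box(105,120,0,10),box(60,80,10,20)]}
def render(m,p,z,cam):
    im=np.zeros((420*S,560*S),np.uint8);r=R.from_euler("z",p[2])
    for part in MODEL[m]:
        q=r.apply(part)+[p[0],p[1],z]
        uv=np.array([proj(a,cam) for a in q])
        h=cv2.convexHull(np.round((uv+.5)*S*16).astype(np.int32))
        cv2.fillConvexPoly(im,h,1,shift=4)
    return im.reshape(420,S,560,S).mean((1,3))
def target(reg):
    c,_=cv2.findContours(reg.astype(np.uint8),cv2.RETR_EXTERNAL,cv2.CHAIN_APPROX_NONE)
    m=np.zeros(reg.shape,np.uint8);cv2.drawContours(m,[max(c,key=cv2.contourArea)],-1,1,-1);return m.astype(float)
def fit(m,p0,z,obs):
    def cost(p):
        p=[p[0],p[1],p[2]/50]
        return sum(np.abs(render(m,p,z,c)-t).sum()/t.sum() for c,t in obs)
    best=None
    for dy in (0,.2,-.2):
        s=np.array([p0[0],p0[1],(p0[2]+dy)*50]);
        r=minimize(cost,s,method="Nelder-Mead",options=dict(initial_simplex=[s,s+[6,0,0],s+[0,6,0],s+[0,0,8]],maxiter=70))
        if best is None or r.fun<best.fun: best=r
    return [best.x[0],best.x[1],best.x[2]/50],best.fun/len(obs)
def find(m,name,z,p0,cams=("top","scene"),tol=50,zo=0):
    obs=[]
    for c in cams:
        for r in finder.silhouettes(name,c):
            t=target(r["region"]);v,u=np.nonzero(t)
            w=at_z([u.mean(),v.mean()],c,z+zo)
            if np.hypot(*(w[:2]-p0[:2]))<tol and t.sum()>60: obs.append((c,t));break
    if not obs: print(name,p0,"none");return
    out=fit(m,p0,z,obs);print(m,np.round(out[0],3),"err",round(out[1],3),[o[0] for o in obs])
    if len(obs)>1:
        for o in obs: a=fit(m,out[0],z,[o]);print("   ",o[0],np.round(a[0],3),round(a[1],3))
    return out[0]
E
cat > goto.py <<'E'
from h import *
import sys
o=get_obs()
def plan(x,y,z,yaw,frm=None):
    p,rot=(o["tool_pos"],o["tcp_rot"]) if frm is None else (frm[:3],[np.pi,0,frm[3]])
    Rw=R.from_euler("xyz",rot);d=Rw.inv().apply(np.array([x,y,z])-p)
    rv=(Rw.inv()*R.from_euler("xyz",[np.pi,0,yaw])).as_rotvec()
    print("to",x,y,z,"off",np.round(d/120,4).tolist(),"rot",np.round(rv/2/np.pi,4).tolist())
if __name__=="__main__":
    print("t",round(o["time"],2),"pos",np.round(o["tool_pos"],2),"rot",np.round(o["tcp_rot"],4),"F",np.round(o["contact_force"],1),"M",np.round(o["moment"],2),"w",round(o["grip_width"],1),"j6",round(o["joint_positions"][5],2))
    f=None
    for a in sys.argv[1:]:
        g=[float(v) for v in a.split(",")];plan(*g,frm=f);f=g
E
python3 - <<'E'
from fit import *
find("sec1","sec1",9,[415,182,-.25]);find("sec1","sec1",9,[557,162,.45]);find("sec1","sec1",9,[507,448,-.2])
find("cover","cover",0,[645,95,.35],zo=12);find("base","base",0,[490,42,0],zo=15);find("blank","blank",20,[490,42,0],zo=15)
find("mat","mat",0,[660,-70,.1]);find("panel","panel",0,[475,-295,-.29],zo=40)
E
python3 goto.py 229,472,226,1.571
```

```text
t 1.3 pos [229.19 472.34 226.73] rot [ 3.1415 -0.      2.6898] F [ 0.7  0.3 -0. ] M [-0.02  0.05 -0.06] w 91.9 j6 -0.15
to 229.0 472.0 226.0 off [0.0002, -0.0033, 0.0061] rot [0.0, -0.0, 0.1781]Traceback (most recent call last):
  File "<stdin>", line 2, in <module>
  File "fit.py", line 38, in find
    out=fit(m,p0,z,obs);print(m,np.round(out[0],3),"err",round(out[1],3),[o[0] for o in obs])
  File "fit.py", line 27, in fit
    r=minimize(cost,s,method="Nelder-Mead",options=dict(initial_simplex=[s,s+[6,0,0],s+[0,6,0],s+[0,0,8]],maxiter=70))
    res = _minimize_neldermead(fun, x0, args, callback, bounds=bounds,
                               **options)
    fxr = func(xr)
    fx = function(np.copy(x), *(wrapper_args + args))
  File "fit.py", line 23, in cost
    return sum(np.abs(render(m,p,z,c)-t).sum()/t.sum() for c,t in obs)
  File "fit.py", line 23, in <genexpr>
    return sum(np.abs(render(m,p,z,c)-t).sum()/t.sum() for c,t in obs)
                      ~~~~~~^^^^^^^^^
  File "fit.py", line 13, in render
    uv=np.array([proj(a,cam) for a in q])
                 ~~~~^^^^^^^
  File "h.py", line 11, in proj
    c=optics.get_calibration(cam);T=np.linalg.inv(np.array(c["world_from_camera"]))
ValueError: time passes only in moves, steps and waits
```

```bash
python3 - <<'E'
s=open("h.py").read()
s=s.replace("def ray","import functools\n@functools.lru_cache\ndef cal(cam): return optics.get_calibration(cam)\ndef ray",1).replace("c=optics.get_calibration(cam)","c=cal(cam)")
open("h.py","w").write(s)
E
python3 - <<'E'
from fit import *
find("sec1","sec1",9,[415,182,-.25]);find("sec1","sec1",9,[557,162,.45]);find("sec1","sec1",9,[507,448,-.2])
find("cover","cover",0,[645,95,.35],zo=12);find("base","base",0,[490,42,0],zo=15);find("blank","blank",20,[490,42,0],zo=15)
find("mat","mat",0,[660,-70,.1]);find("panel","panel",0,[475,-295,-.29],zo=40)
E
python3 goto.py 229,472,226,1.571
```

```text
sec1 [ 4.17302e+02  1.81795e+02 -3.27000e-01] err 0.146 ['top', 'scene']
    top [ 4.18521e+02  1.83467e+02 -3.31000e-01] 0.105
    scene [ 4.14305e+02  1.77360e+02 -2.56000e-01] 0.155
sec1 [5.59921e+02 1.66596e+02 4.38000e-01] err 0.12 ['top', 'scene']
    top [5.61802e+02 1.67131e+02 4.30000e-01] 0.063
    scene [5.55692e+02 1.67317e+02 4.18000e-01] 0.083
sec1 [ 5.07692e+02  4.49129e+02 -2.55000e-01] err 0.082 ['top', 'scene']
    top [ 5.09896e+02  4.50687e+02 -2.80000e-01] 0.073
    scene [ 5.07003e+02  4.48610e+02 -2.40000e-01] 0.04
cover [6.45196e+02 1.01492e+02 3.34000e-01] err 0.081 ['top', 'scene']
    top [6.47058e+02 1.02311e+02 3.30000e-01] 0.061
    scene [6.43453e+02 1.00801e+02 3.48000e-01] 0.044
base [4.88605e+02 3.85820e+01 1.60000e-02] err 0.523 ['top', 'scene']
    top [4.88779e+02 4.01220e+01 3.90000e-02] 0.057
    scene [4.86202e+02 3.73950e+01 1.20000e-02] 0.963
blank [4.87762e+02 3.88150e+01 1.70000e-02] err 0.096 ['top', 'scene']
    top [ 4.88527e+02  3.92070e+01 -9.00000e-03] 0.066
    scene [4.85527e+02 3.79230e+01 4.00000e-02] 0.068
mat [ 6.66268e+02 -6.84770e+01  1.69000e-01] err 0.053 ['top', 'scene']
    top [ 6.68356e+02 -6.83250e+01  1.62000e-01] 0.041
    scene [ 6.65086e+02 -6.87770e+01  1.55000e-01] 0.032
panel [ 4.73570e+02 -2.94898e+02 -2.65000e-01] err 0.052 ['top', 'scene']
    top [ 4.74789e+02 -2.94108e+02 -2.63000e-01] 0.052
    scene [ 4.71157e+02 -2.96174e+02 -2.78000e-01] 0.039
t 2.1 pos [229.2  472.35 226.76] rot [3.1415 0.     2.6898] F [0.2 0.3 0.1] M [-0.04  0.01  0.02] w 91.9 j6 -0.15
to 229.0 472.0 226.0 off [0.0002, -0.0034, 0.0063] rot [0.0, -0.0, 0.1781]
```

Emit:
{"api": "send_rows", "payload": {"offset": [[-0.9,-0.72,0],[-0.9,-0.72,0],[-0.9,-0.72,0],[-0.9,-0.72,0],[-0.9,-0.72,0],[-0.9,-0.72,0],[-0.9,-0.72,0]], "delta_rot": [[0,0,0.1781],[0,0,0.1781],[0,0,0.1781],[0,0,0.1781],[0,0,0.1781],[0,0,0.1781],[0,0,0.1781]], "grip": 0}}

```text
time: 2.98
tool_pos: [288.7, 347.4, 226.8]
tcp_rot: [3.141, -0.0, 1.572]
contact_force: [-0.5, 0.2, 0.6]
grip_width: 26.4
finger_force: 0.0
```

```bash
python3 goto.py 487,-246.6,140,1.5708
```

```text
t 2.98 pos [288.66 347.44 226.78] rot [ 3.1414e+00 -1.0000e-04  1.5724e+00] F [-0.5  0.2  0.6] M [-0.05 -0.02 -0.03] w 26.4 j6 0.71
to 487.0 -246.6 140.0 off [-4.9531, 1.6448, 0.7227] rot [0.0, -0.0, 0.0003]
```

Emit:
{"api": "send_rows", "payload": {"offset": [[-0.99,0.33,0.145],[-0.99,0.33,0.145],[-0.99,0.33,0.145]], "delta_rot": [[0,0,0],[0,0,0],[0,0,0]]}}

```text
time: 3.35
tool_pos: [329.0, 225.6, 208.9]
tcp_rot: [-3.141, 0.001, 1.569]
contact_force: [0.5, -0.0, 0.4]
grip_width: 0.8
finger_force: 0.0
```

Emit:
{"api": "send_rows", "payload": {"offset": [[-0.99,0.33,0.145],[-0.99,0.33,0.145],[-0.99,0.33,0.145]], "delta_rot": [[0,0,0],[0,0,0],[0,0,0]]}}

```text
time: 3.72
tool_pos: [368.9, 107.2, 191.7]
tcp_rot: [-3.142, 0.0, 1.568]
contact_force: [-0.3, 0.1, -0.3]
grip_width: 0.6
finger_force: 0.0
```

Emit:
{"api": "send_rows", "payload": {"offset": [[-0.99,0.33,0.145],[-0.99,0.33,0.145],[-0.99,0.33,0.145]], "delta_rot": [[0,0,0],[0,0,0],[0,0,0]]}}

```text
time: 4.1
tool_pos: [408.6, -10.7, 174.3]
tcp_rot: [3.141, -0.0, 1.569]
contact_force: [0.9, 0.0, 0.1]
grip_width: 0.4
finger_force: 0.0
```

Emit:
{"api": "send_rows", "payload": {"offset": [[-0.99,0.33,0.145],[-0.99,0.33,0.145],[-0.99,0.33,0.145]], "delta_rot": [[0,0,0],[0,0,0],[0,0,0]]}}

```text
time: 4.47
tool_pos: [448.4, -128.7, 156.7]
tcp_rot: [3.141, -0.0, 1.571]
contact_force: [0.2, 0.7, 0.1]
grip_width: 0.5
finger_force: 0.0
```

Emit:
{"api": "send_rows", "payload": {"offset": [[-0.99,0.33,0.145],[-0.99,0.33,0.145],[-0.99,0.33,0.145],[-0.99,0.33,0.145]], "delta_rot": [[0,0,0],[0,0,0],[0,0,0],[0,0,0]]}}

```text
time: 4.97
tool_pos: [486.9, -244.0, 139.6]
tcp_rot: [-3.141, -0.002, 1.573]
contact_force: [-0.0, 0.4, -0.8]
grip_width: 0.4
finger_force: 0.0
```

```bash
python3 goto.py 487,-246.6,102,1.5708
```

```text
t 4.97 pos [ 486.88 -243.96  139.55] rot [-3.1407e+00 -1.7000e-03  1.5734e+00] F [-0.   0.4 -0.8] M [-0.09  0.03  0.05] w 0.4 j6 -0.61
to 487.0 -246.6 102.0 off [-0.0225, 0.0012, 0.3129] rot [-0.0001, -0.0003, 0.0004]
```

Emit:
{"api": "send_rows", "payload": {"offset": [[0,0,0.2],[0,0,0.34],[0,0,0.37],[0,0,0.396],[0,0,0.396],[0,0,0.396]], "delta_rot": [[0,0,0],[0,0,0],[0,0,0],[0,0,0],[0,0,0],[0,0,0]]}}

```text
time: 5.72
tool_pos: [487.3, -244.4, 94.2]
tcp_rot: [3.14, 0.0, 1.573]
contact_force: [-2.4, 1.4, 7.6]
grip_width: 0.4
finger_force: 3.9
```

Emit:
{"api": "send_rows", "payload": {"offset": [[0,0,0.02],[0,0,0.025],[0,0,0.025]], "delta_rot": [[0,0,0],[0,0,0],[0,0,0]]}}

```text
time: 6.1
tool_pos: [487.3, -244.5, 92.1]
tcp_rot: [3.14, 0.001, 1.573]
contact_force: [-3.3, 3.2, 14.6]
grip_width: 0.3
finger_force: 7.2
```

Bottomed; now I'll retreat and check whether it latched.

Emit:
{"api": "send_rows", "payload": {"offset": [[0,0,-0.02],[0,0,-0.05],[0,0,-0.5],[0,0,-0.9]], "delta_rot": [[0,0,0],[0,0,0],[0,0,0],[0,0,0]]}}

```text
time: 6.6
tool_pos: [486.6, -244.8, 199.0]
tcp_rot: [-3.141, -0.001, 1.573]
contact_force: [0.3, -1.0, -0.1]
grip_width: 0.2
finger_force: 0.0
```

Emit:
{"api": "send_rows", "payload": {"offset": [[0.95,0,0],[0.95,0,0],[0.95,0,0]], "delta_rot": [[0,0,0],[0,0,0],[0,0,0]], "grip": 0.6}}

```text
time: 6.98
tool_pos: [486.1, -128.2, 198.0]
tcp_rot: [3.141, -0.001, 1.577]
contact_force: [0.1, 0.4, 0.3]
grip_width: 26.1
finger_force: 0.0
```

```bash
python3 - <<'E'
from h import *
np.set_printoptions(precision=1,suppress=True)
snap("top","t1");im=snap("scene","s1")
a=cv2.imread("pics/s1.png")[180:270,60:190];b=cv2.imread("pics/scene0.png")[180:270,60:190]
cv2.imwrite("pics/c.png",cv2.resize(np.hstack([b,a]),None,fx=3,fy=3,interpolation=2))
T=[finder.pinpoint("stop_top",c) for c in("top","scene")]
for t in T: print([(r["uv"],r["confidence"]) for r in t])
(o1,d1),(o2,d2)=[ray(t[0]["uv"],c) for t,c in zip(T,("top","scene"))]
A=np.c_[d1,-d2];k=np.linalg.lstsq(A,o2-o1,rcond=None)[0];print(o1+k[0]*d1,o2+k[1]*d2)
from fit import *
find("blank","blank",20,[487,39,0],zo=15)
E
python3 goto.py 487,38.7,100,1.58
```

```text
[]
[([133.1, 213.0], 0.49), ([89.6, 205.0], 0.16)]
t 7.17 pos [ 486.7  -132.84  197.4 ] rot [3.1413e+00 3.0000e-04 1.5709e+00] F [-0.3 -0.1  0. ] M [-0.08  0.06 -0.01] w 41.7 j6 -0.42
to 487.0 38.7 100.0 off [1.4298, 0.0024, 0.8113] rot [0.0001, 0.0, -0.0015]Traceback (most recent call last):
  File "<stdin>", line 8, in <module>
IndexError: list index out of range
```

View pics/c.png

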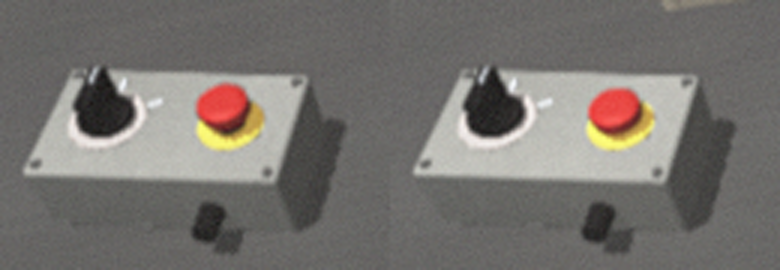

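The right crop (after pressing) shows the red head sitting lower on the yellow disc, around (614,108) in the crop, so it is latched. Next I'll check the blank again and go for it.

```bash
python3 - <<'E'
from fit import *
find("blank","blank",20,[487,39,0],zo=15)
E
python3 goto.py 487.5,38.7,100,1.585
```

```text
blank [ 4.86741e+02  3.86390e+01 -7.00000e-03] err 0.131 ['top', 'scene']
    top [4.89662e+02 4.12680e+01 8.60000e-02] 0.153
    scene [4.85495e+02 3.73940e+01 4.30000e-02] 0.042
t 7.28 pos [ 486.63 -133.3   197.14] rot [-3.1415  0.      1.5698] F [-0.5  0.1  0.2] M [-0.06  0.07 -0.  ] w 49.8 j6 -0.42
to 487.5 38.7 100.0 off [1.4334, 0.0058, 0.8094] rot [-0.0, 0.0, -0.0024]
```

Emit:
{"api": "send_rows", "payload": {"offset": [[0.7,0.003,0.3],[0.72,0.003,0.3]], "delta_rot": [[0,0,-0.0018],[0,0,-0.0018]]}}

```text
time: 7.52
tool_pos: [486.2, -45.3, 160.0]
tcp_rot: [-3.14, -0.001, 1.581]
contact_force: [0.4, 0.0, 0.7]
grip_width: 54.8
finger_force: 0.0
```

Emit:
{"api": "send_rows", "payload": {"offset": [[0.713,0.003,0.1],[0.713,0.003,0.5],[0.713,0.003,0.6],[0.713,0.003,0.6]], "delta_rot": [[0,0,0],[0,0,0],[0,0,0],[0,0,0]]}}

```text
time: 8.02
tool_pos: [486.5, 38.4, 88.9]
tcp_rot: [-3.14, 0.0, 1.581]
contact_force: [0.4, -0.3, -0.0]
grip_width: 55.2
finger_force: 0.0
```

```bash
python3 - <<'E'
from h import *
im=snap("top","t2");b=snap("scene","s2")
a=cv2.imread("pics/t2.png")[190:280,230:360];b=cv2.imread("pics/s2.png")[140:230,190:320]
cv2.imwrite("pics/d.png",cv2.resize(np.hstack([a,b]),None,fx=3,fy=3,interpolation=2))
E
python3 goto.py 487.5,38.7,37,1.58
```

```text
t 8.12 pos [487.6   38.07  90.35] rot [3.1394e+00 3.0000e-04 1.5803e+00] F [-0.2 -0.5  0.5] M [-0.03  0.02 -0.06] w 55.3 j6 -0.09
to 487.5 38.7 37.0 off [0.0054, -0.0017, 0.4445] rot [0.0003, 0.0, 0.0]
```

View pics/d.png

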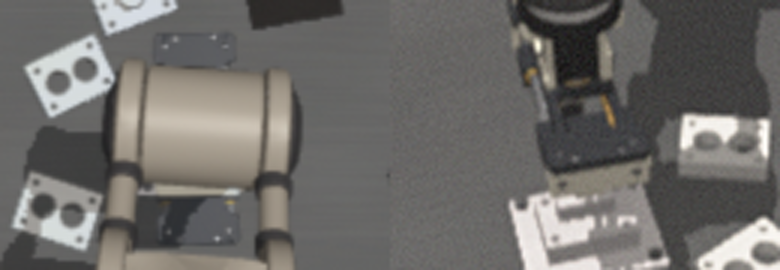

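The view shows the gripper over the base, with the bar visible between the fingers at about (590,210) in the crop. I'll descend and grip.

Emit:
{"api": "send_rows", "payload": {"offset": [[0.003,0,0.25],[0.003,0,0.4],[0.003,0,0.44],[0.003,0,0.44]], "delta_rot": [[0,0,0],[0,0,0],[0,0,0],[0,0,0]]}}

```text
time: 8.62
tool_pos: [487.2, 39.2, 37.3]
tcp_rot: [3.14, 0.0, 1.581]
contact_force: [0.7, 0.3, 0.2]
grip_width: 54.8
finger_force: 0.0
```

Emit:
{"api": "send_rows", "payload": {"offset": [[0,0,0],[0,0,0],[0,0,0],[0,0,0],[0,0,0]], "delta_rot": [[0,0,0],[0,0,0],[0,0,0],[0,0,0],[0,0,0]], "grip": 0}}

```text
time: 9.25
tool_pos: [486.6, 39.8, 36.5]
tcp_rot: [3.141, -0.0, 1.582]
contact_force: [1.2, -0.0, 1.0]
grip_width: 14.0
finger_force: 29.9
```

```bash
python3 goto.py 487.5,38.7,100,1.58
```

```text
t 9.25 pos [486.57  39.81  36.48] rot [ 3.1411e+00 -1.0000e-04  1.5820e+00] F [ 1.2 -0.   1. ] M [-0.08 -0.03 -0.09] w 14.0 j6 -0.09
to 487.5 38.7 100.0 off [-0.0093, 0.0079, -0.5293] rot [0.0001, -0.0, 0.0003]
```

Emit:
{"api": "send_rows", "payload": {"offset": [[0,0,-0.1],[0,0,-0.3],[0,0,-0.6],[0,0,-0.6]], "delta_rot": [[0,0,0],[0,0,0],[0,0,0],[0,0,0]]}}

```text
time: 9.75
tool_pos: [488.0, 39.7, 110.9]
tcp_rot: [3.136, 0.0, 1.582]
contact_force: [-0.5, 0.1, -4.2]
grip_width: 14.0
finger_force: 29.9
```

Emit:
{"api": "send_rows", "payload": {"offset": [[-0.25,0.37,0],[-0.45,0.75,0],[-0.45,0.75,0]], "delta_rot": [[0,0,-0.012],[0,0,-0.0239],[0,0,-0.0239]]}}

```text
time: 10.12
tool_pos: [578.9, -15.0, 106.8]
tcp_rot: [3.141, 0.0, 1.731]
contact_force: [-0.3, 1.0, -3.7]
grip_width: 13.7
finger_force: 29.9
```

Emit:
{"api": "send_rows", "payload": {"offset": [[-0.2,0.4,0],[-0.32,0.8,0],[-0.32,0.8,0],[-0.32,0.8,0]], "delta_rot": [[0,0,0],[0,0,0],[0,0,0],[0,0,0]]}}

```text
time: 10.62
tool_pos: [676.0, -35.0, 106.6]
tcp_rot: [-3.137, -0.002, 1.732]
contact_force: [0.8, 0.2, -4.0]
grip_width: 13.7
finger_force: 29.9
```

```bash
python3 goto.py 666.5,-68.5,22,1.73
```

```text
t 10.62 pos [676.02 -34.97 106.58] rot [-3.1375e+00 -1.6000e-03  1.7323e+00] F [ 0.8  0.2 -4. ] M [-0.04  0.03  0.04] w 13.7 j6 -0.33
to 666.5 -68.5 22.0 off [-0.2641, -0.1204, 0.7049] rot [-0.0007, -0.0002, 0.0004]
```

Emit:
{"api": "send_rows", "payload": {"offset": [[-0.264,-0.11,0],[-0.264,-0.11,0.3],[-0.264,-0.11,0.6],[-0.264,-0.11,0.69],[-0.264,-0.11,0.71],[-0.264,-0.11,0.71]], "delta_rot": [[0,0,0],[0,0,0],[0,0,0],[0,0,0],[0,0,0],[0,0,0]]}}

```text
time: 11.38
tool_pos: [670.7, -69.0, 24.8]
tcp_rot: [3.139, 0.001, 1.732]
contact_force: [-0.0, -0.1, -3.4]
grip_width: 13.5
finger_force: 29.9
```

```bash
python3 goto.py 666.5,-68.5,19.5,1.73
```

```text
t 11.38 pos [670.7  -68.99  24.76] rot [3.1394e+00 8.0000e-04 1.7325e+00] F [-0.  -0.1 -3.4] M [-0.04 -0.01 -0.03] w 13.5 j6 -0.38
to 666.5 -68.5 19.5 off [0.0097, -0.034, 0.0438] rot [0.0004, 0.0001, 0.0004]
```

Emit:
{"api": "send_rows", "payload": {"offset": [[0.008,-0.025,0],[0.008,-0.025,0.02],[0.008,-0.025,0.035],[0.008,-0.025,0.035]], "delta_rot": [[0,0,0],[0,0,0],[0,0,0],[0,0,0]]}}

```text
time: 11.88
tool_pos: [667.0, -68.6, 19.5]
tcp_rot: [3.141, 0.0, 1.732]
contact_force: [-2.5, -0.1, 1.0]
grip_width: 13.7
finger_force: 29.9
```

```bash
python3 goto.py 666.5,-68.5,19.5,1.73; python3 goto.py|cut -c1-60
```

```text
t 11.88 pos [666.97 -68.58  19.53] rot [3.1412 0.     1.7323] F [-2.5 -0.1  1. ] M [0.   0.36 0.03] w 13.7 j6 -0.38
to 666.5 -68.5 19.5 off [0.0013, -0.0038, 0.0002] rot [0.0001, 0.0, 0.0004]
t 11.88 pos [666.97 -68.58  19.53] rot [3.1412 0.     1.7323
```

Emit:
{"api": "send_rows", "payload": {"offset": [[0,0,0],[0,0,0],[0,0,0],[0,0,-0.35],[0,0,-0.7],[0,0,-0.7]], "delta_rot": [[0,0,0],[0,0,0],[0,0,0],[0,0,0],[0,0,0],[0,0,0]], "grip": 0.6}}

```text
time: 12.62
tool_pos: [669.3, -69.1, 107.4]
tcp_rot: [3.134, 0.003, 1.732]
contact_force: [0.3, 0.1, -0.5]
grip_width: 54.7
finger_force: 0.0
```

```bash
python3 goto.py 640,40,103,1.9 559.5,166.5,60,2.0; python3 - <<'E'
from fit import *
find("blank","blank",3,[667,-68,.16],zo=15)
find("sec1","sec1",9,[560,166,.43])
find("base","base",0,[487,38,0],zo=9)
E
```

```text
t 12.62 pos [669.27 -69.08 107.36] rot [3.1339e+00 2.9000e-03 1.7322e+00] F [ 0.3  0.1 -0.5] M [-0.1   0.07  0.01] w 54.7 j6 -0.38
to 640.0 40.0 103.0 off [0.9365, -0.0948, 0.0329] rot [0.0012, 0.0006, -0.0267]
to 559.5 166.5 60.0 off [1.2144, -0.294, 0.3583] rot [-0.0, 0.0, -0.0159]
blank [667, -68, 0.16] none
sec1 [5.59174e+02 1.67260e+02 4.41000e-01] err 0.096 ['top', 'scene']
    top [5.60181e+02 1.68126e+02 4.38000e-01] 0.095
    scene [5.57173e+02 1.66215e+02 4.48000e-01] 0.077
base [4.85008e+02 3.75980e+01 2.80000e-02] err 1.125 ['scene']
```

Emit:
{"api": "send_rows", "payload": {"offset": [[0.45,-0.05,0],[0.95,-0.095,0],[0.95,-0.095,0]], "delta_rot": [[0,0,-0.0267],[0,0,-0.0267],[0,0,-0.0267]], "grip": 0.88}}

```text
time: 13.3
tool_pos: [635.6, 46.3, 102.1]
tcp_rot: [-3.139, -0.002, 1.905]
contact_force: [-0.8, -0.6, -0.4]
grip_width: 79.0
finger_force: 0.0
```

Emit:
{"api": "send_rows", "payload": {"offset": [[0.5,-0.15,0.1],[1.0,-0.29,0.2],[1.0,-0.29,0.2],[1.0,-0.29,0.2]], "delta_rot": [[0,0,-0.017],[0,0,-0.017],[0,0,-0.017],[0,0,-0.017]]}}

```text
time: 13.8
tool_pos: [566.2, 143.8, 78.9]
tcp_rot: [3.141, 0.0, 2.007]
contact_force: [-0.6, -0.8, -0.8]
grip_width: 80.7
finger_force: 0.0
```

```bash
python3 goto.py 559.3,167,50,2.008 559.3,167,4,2.008
```

```text
t 13.8 pos [566.18 143.84  78.87] rot [3.1414e+00 5.0000e-04 2.0071e+00] F [-0.6 -0.8 -0.8] M [-0.05  0.03 -0.02] w 80.7 j6 -0.32
to 559.3 167.0 50.0 off [0.1993, 0.0296, 0.2405] rot [0.0, 0.0001, -0.0001]
to 559.3 167.0 4.0 off [-0.0, -0.0, 0.3833] rot [0.0, 0.0, 0.0]
```

Emit:
{"api": "send_rows", "payload": {"offset": [[0.2,0.03,0.1],[0.2,0.03,0.3],[0.2,0.03,0.55],[0.2,0.03,0.62],[0.2,0.03,0.62]], "delta_rot": [[0,0,0],[0,0,0],[0,0,0],[0,0,0],[0,0,0]]}}

```text
time: 14.42
tool_pos: [559.4, 166.7, 4.5]
tcp_rot: [-3.141, 0.0, 2.005]
contact_force: [0.4, 0.3, -0.7]
grip_width: 80.6
finger_force: 0.0
```

```bash
python3 goto.py 559.3,167,4,2.008
```

```text
t 14.43 pos [559.39 166.7    4.51] rot [-3.1414  0.      2.0054] F [ 0.4  0.3 -0.7] M [-0.09  0.04 -0.02] w 80.6 j6 -0.28
to 559.3 167.0 4.0 off [0.0026, 0.0004, 0.0042] rot [-0.0, 0.0, -0.0004]
```

Emit:
{"api": "send_rows", "payload": {"offset": [[0,0,0],[0,0,0],[0,0,0],[0,0,0]], "delta_rot": [[0,0,0],[0,0,0],[0,0,0],[0,0,0]], "grip": 0}}

```text
time: 14.92
tool_pos: [559.1, 167.7, 5.5]
tcp_rot: [3.14, 0.0, 2.007]
contact_force: [-1.8, -1.0, 6.1]
grip_width: 59.6
finger_force: 30.0
```

Emit:
{"api": "send_rows", "payload": {"offset": [[0,0,-0.2],[0,0,-0.5],[0,0,-0.6],[0,0,-0.6]], "delta_rot": [[0,0,0],[0,0,0],[0,0,0],[0,0,0]]}}

```text
time: 15.42
tool_pos: [558.8, 167.8, 76.7]
tcp_rot: [3.141, 0.0, 2.007]
contact_force: [0.9, -0.4, -4.0]
grip_width: 59.9
finger_force: 30.0
```

```bash
python3 - <<'E'
from fit import *
snap("top","t3");snap("scene","s3")
a=cv2.imread("pics/t3.png")[150:300,220:380];b=cv2.imread("pics/s3.png")[150:300,180:340]
cv2.imwrite("pics/e.png",cv2.resize(np.hstack([a,b]),None,fx=2.5,fy=2.5,interpolation=2))
find("blank","blank",3,[667,-68,.16],zo=15)
for c in("top","scene"):
  for r in finder.silhouettes("base",c): print(c,r["confidence"],r["box"],r["region"].sum())
find("block","base",0,[487,38,0],zo=9,cams=("top",));find("block","base",0,[487,38,0],zo=9,cams=("scene",))
E
python3 goto.py
```

```text
blank [ 6.6625e+02 -6.9424e+01  1.4500e-01] err 0.096 ['top', 'scene']
    top [ 6.68488e+02 -6.77170e+01  1.27000e-01] 0.104
    scene [ 6.65641e+02 -7.05120e+01  1.57000e-01] 0.036
top 0.96 [275.2, 220.4, 314.2, 252.9] 1178
scene 0.91 [232.2, 196.4, 285.5, 241.6] 1608
block [4.88373e+02 4.04060e+01 5.90000e-02] err 0.089 ['top']
block [4.84584e+02 3.73700e+01 4.00000e-02] err 0.052 ['scene']
t 15.82 pos [558.4  167.62  75.91] rot [-3.1405e+00 -4.0000e-04  2.0068e+00] F [-0.5 -1.4 -3.3] M [-0.04  0.03  0.  ] w 59.7 j6 -0.28
```

View pics/e.png

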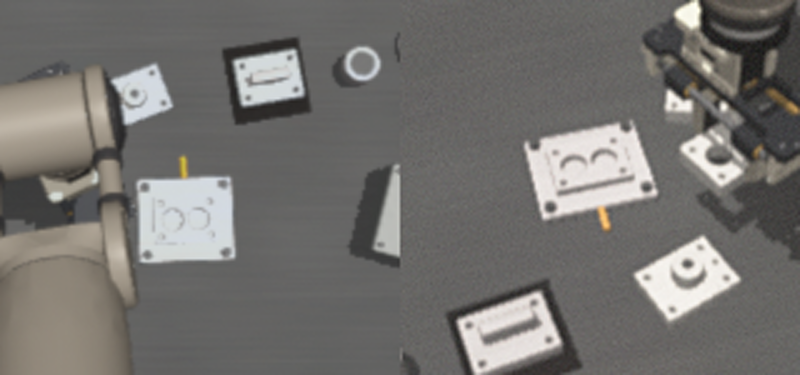

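The blank lies in the middle of the mat (crop at (268,78)), and the block is bare. I'll refine the block pose with an edge-gradient fit.

```bash
cat > edge.py <<'E'
from h import *
from scipy.optimize import minimize
from scipy.ndimage import map_coordinates
def grad(path):
    g=cv2.GaussianBlur(cv2.imread(path,0).astype(np.float32),(0,0),0.7)
    return np.stack([cv2.Sobel(g,cv2.CV_32F,1,0)/8,cv2.Sobel(g,cv2.CV_32F,0,1)/8])
def efit(path,cam,rects,p0,edges=(0,1,2,3)):
    """rects: (w,l,z) outlines; maximise inward-bright gradient along chosen edges (0:-x 1:+x 2:-y 3:+y)"""
    G=grad(path)
    def cost(q):
        p=[q[0],q[1],q[2]/50];c,s=np.cos(p[2]),np.sin(p[2]);tot=0
        for w,l,z in rects:
            t=np.linspace(-.42,.42,50)
            for e in edges:
                n=[(-1,0),(1,0),(0,-1),(0,1)][e]
                P=np.c_[np.full(50,n[0]*w/2),t*l] if n[0] else np.c_[t*w,np.full(50,n[1]*l/2)]
                f=lambda A:np.array([proj((p[0]+c*a-s*b,p[1]+s*a+c*b,z),cam) for a,b in A])
                u=f(P);d=f(P-np.array(n)*3)-u;d/=np.linalg.norm(d,axis=1)[:,None]
                g=[map_coordinates(G[k],[u[:,1],u[:,0]],order=1) for k in(0,1)]
                tot-=(g[0]*d[:,0]+g[1]*d[:,1]).mean()
        return tot
    best=None
    for a in(-2.5,0,2.5):
      for b in (-2.5,0,2.5):
        s=np.array([p0[0]+a,p0[1]+b,p0[2]*50]);r=minimize(cost,s,method="Nelder-Mead",options=dict(initial_simplex=[s,s+[2,0,0],s+[0,2,0],s+[0,0,2]],maxiter=60))
        if best is None or r.fun<best.fun:best=r
    return np.round([best.x[0],best.x[1],best.x[2]/50],3),round(best.fun,1)
E
python3 - <<'E'
from edge import *
print(efit("pics/t3.png","top",[(105,120,10)],[488,40,.02]))
print(efit("pics/s3.png","scene",[(105,120,10)],[485,37.5,.02],(0,2,3)))
print(efit("pics/t3.png","top",[(60,80,17)],[667,-68,.15]), efit("pics/s3.png","scene",[(60,80,17)],[667,-68,.15]))
print(efit("pics/top0.png","top",[(60,80,18)],[417,182,-.3]),efit("pics/scene0.png","scene",[(60,80,18)],[417,180,-.3]))
print(efit("pics/top0.png","top",[(60,80,18)],[508,449,-.25]),efit("pics/scene0.png","scene",[(60,80,18)],[508,449,-.25]))
print(efit("pics/top0.png","top",[(60,80,18)],[559,167,.43]),efit("pics/scene0.png","scene",[(60,80,18)],[559,167,.43]))
print(efit("pics/top0.png","top",[(60,80,14)],[645,101.5,.33]),efit("pics/scene0.png","scene",[(60,80,14)],[645,101.5,.33]))
E
```

```text
(array([4.88679e+02, 4.02600e+01, 2.10000e-02]), np.float64(-146.9))
(array([4.87932e+02, 3.75150e+01, 3.30000e-02]), np.float64(-117.6))
(array([ 6.68596e+02, -6.79410e+01,  1.66000e-01]), np.float64(-200.6)) (array([ 6.66811e+02, -7.08030e+01,  1.67000e-01]), np.float64(-202.9))
(array([ 4.18839e+02,  1.82708e+02, -3.18000e-01]), np.float64(-144.8)) (array([ 4.16951e+02,  1.80315e+02, -3.24000e-01]), np.float64(-172.1))
(array([ 5.10128e+02,  4.51381e+02, -2.56000e-01]), np.float64(-140.3)) (array([ 5.08259e+02,  4.48781e+02, -2.53000e-01]), np.float64(-162.7))
(array([5.60771e+02, 1.68221e+02, 4.44000e-01]), np.float64(-146.0)) (array([5.58687e+02, 1.65625e+02, 4.45000e-01]), np.float64(-154.1))
(array([6.46750e+02, 1.03654e+02, 3.55000e-01]), np.float64(-146.4)) (array([6.44750e+02, 1.01109e+02, 3.56000e-01]), np.float64(-162.7))
```

```bash
python3 goto.py 520,100,76,1.75 487.6,39.6,60,1.596 487.6,39.6,26.5,1.596
```

```text
t 15.82 pos [558.4  167.62  75.91] rot [-3.1405e+00 -4.0000e-04  2.0068e+00] F [-0.5 -1.4 -3.3] M [-0.04  0.03  0.  ] w 59.7 j6 -0.28
to 520.0 100.0 76.0 off [-0.3757, -0.528, -0.0003] rot [-0.0002, -0.0, 0.0409]
to 487.6 39.6 60.0 off [-0.4471, -0.3554, 0.1333] rot [0.0, -0.0, 0.0245]
to 487.6 39.6 26.5 off [0.0, -0.0, 0.2792] rot [0.0, 0.0, 0.0]
```

Emit:
{"api": "send_rows", "payload": {"offset": [[-0.18,-0.26,0],[-0.3757,-0.528,0],[-0.3757,-0.528,0]], "delta_rot": [[0,0,0.02],[0,0,0.0409],[0,0,0.0409]]}}

```text
time: 16.2
tool_pos: [519.0, 98.3, 76.4]
tcp_rot: [-3.14, 0.0, 1.747]
contact_force: [-0.4, 0.3, -2.4]
grip_width: 59.7
finger_force: 30.0
```

Emit:
{"api": "send_rows", "payload": {"offset": [[-0.22,-0.18,0],[-0.447,-0.355,0.13],[-0.447,-0.355,0.2],[-0.447,-0.355,0.3],[-0.447,-0.355,0.3],[-0.447,-0.355,0.3]], "delta_rot": [[0,0,0.012],[0,0,0.0245],[0,0,0.0245],[0,0,0.0245],[0,0,0.0245],[0,0,0.0245]]}}

```text
time: 16.95
tool_pos: [488.5, 40.3, 40.7]
tcp_rot: [3.141, -0.0, 1.597]
contact_force: [0.1, -0.4, -3.6]
grip_width: 59.6
finger_force: 30.0
```

```bash
python3 goto.py 487.6,39.6,25,1.596
```

```text
t 16.95 pos [488.46  40.33  40.66] rot [ 3.1411e+00 -1.0000e-04  1.5973e+00] F [ 0.1 -0.4 -3.6] M [-0.07  0.07 -0.05] w 59.6 j6 -0.1
to 487.6 39.6 25.0 off [-0.0059, -0.0074, 0.1305] rot [0.0001, -0.0, 0.0002]
```

Emit:
{"api": "send_rows", "payload": {"offset": [[-0.005,-0.006,0.04],[-0.005,-0.006,0.08],[-0.005,-0.006,0.115],[-0.005,-0.006,0.13],[-0.005,-0.006,0.13]], "delta_rot": [[0,0,0],[0,0,0],[0,0,0],[0,0,0],[0,0,0]]}}

```text
time: 17.58
tool_pos: [487.0, 39.1, 25.5]
tcp_rot: [-3.141, -0.0, 1.596]
contact_force: [-3.3, -0.1, 4.4]
grip_width: 59.9
finger_force: 30.0
```

```bash
python3 goto.py 487.6,39.6,24,1.596
```

```text
t 17.57 pos [487.01  39.06  25.45] rot [-3.1414e+00 -1.0000e-04  1.5959e+00] F [-3.3 -0.1  4.4] M [-0.06  0.47  0.01] w 59.9 j6 -0.1
to 487.6 39.6 24.0 off [0.0044, 0.005, 0.0121] rot [-0.0, -0.0, -0.0]
```

Emit:
{"api": "send_rows", "payload": {"offset": [[0,0,0],[0,0,0],[0,0,-0.2],[0,0,-0.5],[0,0,-0.6]], "delta_rot": [[0,0,0],[0,0,0],[0,0,0],[0,0,0],[0,0,0]], "grip": 0.88}}

```text
time: 18.2
tool_pos: [488.4, 39.0, 98.7]
tcp_rot: [3.138, 0.0, 1.596]
contact_force: [0.6, 0.6, -0.0]
grip_width: 81.1
finger_force: 0.0
```

```bash
python3 goto.py 455,110,90,1.4 417.9,181.5,60,1.25 417.9,181.5,4,1.25
```

```text
t 18.2 pos [488.45  38.98  98.72] rot [3.1378e+00 3.0000e-04 1.5959e+00] F [ 0.6  0.6 -0. ] M [-0.14  0.07  0.  ] w 81.1 j6 -0.1
to 455.0 110.0 90.0 off [0.5987, -0.2641, 0.0715] rot [0.0006, -0.0, 0.0312]
to 417.9 181.5 60.0 off [0.5346, -0.4059, 0.25] rot [-0.0, -0.0, 0.0239]
to 417.9 181.5 4.0 off [0.0, -0.0, 0.4667] rot [0.0, 0.0, 0.0]
```

Emit:
{"api": "send_rows", "payload": {"offset": [[0.3,-0.13,0],[0.6,-0.264,0],[0.6,-0.264,0]], "delta_rot": [[0,0,0.0312],[0,0,0.0312],[0,0,0.0312]]}}

```text
time: 18.58
tool_pos: [452.3, 111.8, 96.4]
tcp_rot: [-3.14, 0.0, 1.403]
contact_force: [0.6, -1.0, -0.4]
grip_width: 81.1
finger_force: 0.0
```

Emit:
{"api": "send_rows", "payload": {"offset": [[0.27,-0.2,0.1],[0.5346,-0.406,0.3],[0.5346,-0.406,0.4],[0.5346,-0.406,0.4],[0.5346,-0.406,0.4]], "delta_rot": [[0,0,0.0239],[0,0,0.0239],[0,0,0.0239],[0,0,0.0239],[0,0,0.0239]]}}

```text
time: 19.2
tool_pos: [417.8, 180.9, 49.3]
tcp_rot: [3.141, -0.001, 1.248]
contact_force: [-0.3, 0.2, 0.6]
grip_width: 80.3
finger_force: 0.0
```

```bash
python3 goto.py 417.9,181.5,4,1.25; python3 - <<'E'
from edge import *
snap("top","t4");snap("scene","s4")
a=cv2.imread("pics/t4.png")[150:300,220:380];b=cv2.imread("pics/s4.png")[150:300,180:340]
cv2.imwrite("pics/f.png",cv2.resize(np.hstack([a,b]),None,fx=2.5,fy=2.5,interpolation=2))
print(efit("pics/t4.png","top",[(60,80,38)],[488.5,40.2,.02]),efit("pics/s4.png","scene",[(60,80,38)],[486.6,37.6,.02]))
E
```

```text
t 19.2 pos [417.81 180.93  49.35] rot [ 3.1406e+00 -5.0000e-04  1.2484e+00] F [-0.3  0.2  0.6] M [-0.15  0.14  0.02] w 80.3 j6 0.56
to 417.9 181.5 4.0 off [0.0045, -0.0012, 0.3779] rot [0.0002, -0.0001, -0.0002]
(array([ 4.90851e+02,  3.73260e+01, -7.00000e-03]), np.float64(-16.6)) (array([4.86506e+02, 3.74370e+01, 3.40000e-02]), np.float64(-107.6))
```

View pics/f.png

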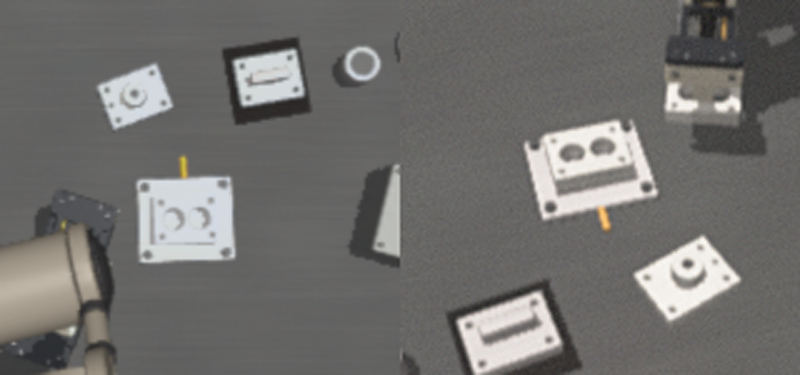

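The first section sits flush on the block (scene crop (588,155)). Now the second one.

Emit:
{"api": "send_rows", "payload": {"offset": [[0.003,-0.001,0.2],[0.003,-0.001,0.34],[0.003,-0.001,0.375],[0.003,-0.001,0.375]], "delta_rot": [[0,0,0],[0,0,0],[0,0,0],[0,0,0]]}}

```text
time: 19.8
tool_pos: [417.0, 181.9, 4.3]
tcp_rot: [3.141, -0.0, 1.249]
contact_force: [-0.2, -0.1, 0.3]
grip_width: 80.8
finger_force: 0.0
```

Emit:
{"api": "send_rows", "payload": {"offset": [[0,0,0],[0,0,0],[0,0,0],[0,0,0]], "delta_rot": [[0,0,0],[0,0,0],[0,0,0],[0,0,0]], "grip": 0}}

```text
time: 20.3
tool_pos: [417.0, 182.2, 4.4]
tcp_rot: [3.141, -0.001, 1.25]
contact_force: [-0.6, -0.1, 5.4]
grip_width: 59.5
finger_force: 30.0
```

```bash
python3 goto.py 417.9,181.5,90,1.25 455,110,90,1.45 487.6,39.2,70,1.6
```

```text
t 20.3 pos [417.03 182.22   4.44] rot [ 3.1407e+00 -6.0000e-04  1.2498e+00] F [-0.6 -0.1  5.4] M [-0.21  0.09 -0.04] w 59.5 j6 0.56
to 417.9 181.5 90.0 off [-0.003, 0.0094, -0.713] rot [0.0001, -0.0001, -0.0]
to 455.0 110.0 90.0 off [-0.4679, 0.4813, 0.0] rot [-0.0, 0.0, -0.0318]
to 487.6 39.2 70.0 off [-0.553, 0.3408, 0.1667] rot [0.0, 0.0, -0.0239]
```

Emit:
{"api": "send_rows", "payload": {"offset": [[0,0,-0.2],[0,0,-0.5],[0,0,-0.71],[0,0,-0.71]], "delta_rot": [[0,0,0],[0,0,0],[0,0,0],[0,0,0]]}}

```text
time: 20.8
tool_pos: [417.6, 182.4, 90.3]
tcp_rot: [3.139, -0.002, 1.25]
contact_force: [-0.2, -0.1, -2.4]
grip_width: 59.8
finger_force: 30.0
```

Emit:
{"api": "send_rows", "payload": {"offset": [[-0.23,0.24,0],[-0.468,0.48,0],[-0.468,0.48,0]], "delta_rot": [[0,0,-0.016],[0,0,-0.032],[0,0,-0.032]]}}

```text
time: 21.18
tool_pos: [453.9, 108.8, 87.7]
tcp_rot: [-3.14, 0.001, 1.448]
contact_force: [0.6, 1.1, -2.8]
grip_width: 59.3
finger_force: 30.0
```

Emit:
{"api": "send_rows", "payload": {"offset": [[-0.27,0.17,0],[-0.553,0.341,0.1],[-0.553,0.341,0.18],[-0.553,0.341,0.2],[-0.553,0.341,0.2]], "delta_rot": [[0,0,-0.012],[0,0,-0.0239],[0,0,-0.0239],[0,0,-0.0239],[0,0,-0.0239]]}}

```text
time: 21.8
tool_pos: [485.4, 41.0, 64.7]
tcp_rot: [-3.14, -0.0, 1.602]
contact_force: [-0.3, -0.1, -1.7]
grip_width: 59.4
finger_force: 30.0
```

```bash
python3 goto.py 487.6,39.3,42.5,1.6
```

```text
t 21.8 pos [485.39  41.01  64.73] rot [-3.1401e+00 -5.0000e-04  1.6015e+00] F [-0.3 -0.1 -1.7] M [-0.06  0.04 -0.04] w 59.4 j6 -0.1
to 487.6 39.3 42.5 off [-0.0149, 0.0183, 0.1853] rot [-0.0002, -0.0001, 0.0002]
```

Emit:
{"api": "send_rows", "payload": {"offset": [[-0.013,0.016,0.05],[-0.013,0.016,0.1],[-0.013,0.016,0.13],[-0.013,0.016,0.13]], "delta_rot": [[0,0,0],[0,0,0],[0,0,0],[0,0,0]]}}

```text
time: 22.3
tool_pos: [488.0, 38.4, 49.2]
tcp_rot: [-3.141, -0.0, 1.601]
contact_force: [-0.2, -0.0, -1.7]
grip_width: 59.9
finger_force: 30.0
```

```bash
python3 goto.py 487.6,39.3,42.5,1.6
```

```text
t 22.3 pos [487.95  38.45  49.25] rot [-3.1409e+00 -2.0000e-04  1.6009e+00] F [-0.2 -0.  -1.7] M [-0.11  0.04 -0.02] w 59.9 j6 -0.11
to 487.6 39.3 42.5 off [0.0072, -0.0027, 0.0562] rot [-0.0001, -0.0, 0.0001]
```

Emit:
{"api": "send_rows", "payload": {"offset": [[0.005,-0.003,0.02],[0.005,-0.003,0.04],[0.005,-0.003,0.055],[0.005,-0.003,0.06],[0.005,-0.003,0.06]], "delta_rot": [[0,0,0],[0,0,0],[0,0,0],[0,0,0],[0,0,0]]}}

```text
time: 22.92
tool_pos: [487.8, 39.0, 42.5]
tcp_rot: [-3.142, -0.0, 1.601]
contact_force: [-0.5, -0.3, 0.7]
grip_width: 59.7
finger_force: 30.0
```

```bash
python3 goto.py 487.6,39.3,42.5,1.6
```

```text
t 22.93 pos [487.78  38.96  42.48] rot [-3.1416 -0.      1.6009] F [-0.5 -0.3  0.7] M [-0.06  0.1   0.08] w 59.7 j6 -0.11
to 487.6 39.3 42.5 off [0.0029, -0.0014, -0.0001] rot [-0.0, -0.0, 0.0001]
```

Emit:
{"api": "send_rows", "payload": {"offset": [[0,0,0.004],[0,0,0],[0,0,-0.2],[0,0,-0.5],[0,0,-0.6]], "delta_rot": [[0,0,0],[0,0,0],[0,0,0],[0,0,0],[0,0,0]], "grip": 0.88}}

```text
time: 23.55
tool_pos: [489.0, 38.9, 116.2]
tcp_rot: [3.138, 0.0, 1.601]
contact_force: [-0.2, 0.5, 0.1]
grip_width: 80.9
finger_force: 0.0
```

Emit:
{"api": "send_rows", "payload": {"offset": [[0.5,0.08,0],[0.98,0.08,0]], "delta_rot": [[0,0,0],[0,0,0]]}}

```text
time: 23.8
tool_pos: [494.5, 157.7, 114.2]
tcp_rot: [3.141, -0.0, 1.599]
contact_force: [1.5, -1.0, -0.5]
grip_width: 80.9
finger_force: 0.0
```

Emit:
{"api": "send_rows", "payload": {"offset": [[0.5,0.08,0],[0.98,0.08,0]], "delta_rot": [[0,0,0],[0,0,0]]}}

```text
time: 24.05
tool_pos: [500.0, 276.5, 113.7]
tcp_rot: [3.142, 0.0, 1.601]
contact_force: [0.1, 0.4, -1.0]
grip_width: 80.9
finger_force: 0.0
```

Emit:
{"api": "send_rows", "payload": {"offset": [[0.5,0.08,0],[0.98,0.08,0.2],[0.98,0.08,0.3],[0.98,0.08,0.3]], "delta_rot": [[0,0,0.015],[0,0,0.045],[0,0,0.045],[0,0,0.045]]}}

```text
time: 24.55
tool_pos: [504.8, 391.6, 76.3]
tcp_rot: [-3.139, 0.003, 1.32]
contact_force: [-0.4, 0.3, -0.3]
grip_width: 80.4
finger_force: 0.0
```

```bash
python3 goto.py 509.2,450.1,40,1.316; python3 - <<'E'
from edge import *
snap("top","t5");snap("scene","s5")
print(efit("pics/t5.png","top",[(60,80,56)],[488.5,40.2,.02]),efit("pics/s5.png","scene",[(60,80,56)],[486.6,37.6,.02]))
print(efit("pics/t5.png","top",[(105,120,10)],[488.5,40.2,.02]))
print(efit("pics/t5.png","top",[(60,80,18)],[510,451.4,-.25]),efit("pics/s5.png","scene",[(60,80,18)],[508,449,-.25]))
print(efit("pics/t5.png","top",[(60,80,14)],[645,101.5,.33]))
E
```

```text
t 24.55 pos [504.84 391.57  76.32] rot [-3.139   0.0032  1.3202] F [-0.4  0.3 -0.3] M [-0.07  0.06  0.02] w 80.4 j6 0.79
to 509.2 450.1 40.0 off [0.4825, -0.085, 0.3013] rot [-0.0004, 0.0005, 0.0007]
(array([ 4.9076e+02,  4.0084e+01, -7.0000e-03]), np.float64(-24.6)) (array([4.87343e+02, 3.70830e+01, 2.70000e-02]), np.float64(-133.6))
(array([4.88598e+02, 4.02760e+01, 1.80000e-02]), np.float64(-145.7))
(array([ 5.07504e+02,  4.44720e+02, -2.22000e-01]), np.float64(-34.0)) (array([ 5.09297e+02,  4.49393e+02, -2.55000e-01]), np.float64(-76.5))
(array([6.46750e+02, 1.03654e+02, 3.55000e-01]), np.float64(-145.8))
```

Emit:
{"api": "send_rows", "payload": {"offset": [[0.25,-0.05,0.1],[0.48,-0.085,0.3],[0.48,-0.085,0.5],[0.48,-0.085,0.57],[0.48,-0.085,0.595],[0.48,-0.085,0.595]], "delta_rot": [[0,0,0],[0,0,0],[0,0,0],[0,0,0],[0,0,0],[0,0,0]]}}

```text
time: 25.4
tool_pos: [511.3, 450.5, 8.2]
tcp_rot: [3.141, -0.001, 1.317]
contact_force: [0.4, -1.5, -0.3]
grip_width: 81.2
finger_force: 0.0
```

Emit:
{"api": "send_rows", "payload": {"offset": [[0,0,0],[0,0,0],[0,0,0],[0,0,0]], "delta_rot": [[0,0,0],[0,0,0],[0,0,0],[0,0,0]], "grip": 0}}

```text
time: 25.9
tool_pos: [510.1, 451.0, 7.6]
tcp_rot: [-3.141, -0.0, 1.318]
contact_force: [-3.7, 0.1, 4.4]
grip_width: 59.7
finger_force: 30.0
```

```bash
python3 goto.py 509.2,450.1,5,1.316
```

```text
t 25.9 pos [510.14 451.04   7.57] rot [-3.1411e+00 -2.0000e-04  1.3183e+00] F [-3.7  0.1  4.4] M [-0.06  0.85 -0.05] w 59.7 j6 0.86
to 509.2 450.1 5.0 off [-0.0095, -0.0057, 0.0214] rot [-0.0001, -0.0, 0.0004]
```

Emit:
{"api": "send_rows", "payload": {"offset": [[0,0,-0.2],[0,0,-0.5],[0,0,-0.8],[0,0,-0.8]], "delta_rot": [[0,0,0],[0,0,0],[0,0,0],[0,0,0]]}}

```text
time: 26.4
tool_pos: [512.2, 451.7, 105.8]
tcp_rot: [3.137, -0.005, 1.318]
contact_force: [-0.9, -0.1, -2.8]
grip_width: 59.5
finger_force: 30.0
```

```bash
python3 goto.py 505,335,105,1.45 500,222,105,1.6 494,120,100,1.6 487.6,40,85,1.598
```

```text
t 26.4 pos [512.19 451.72 105.77] rot [ 3.1372 -0.0046  1.3183] F [-0.9 -0.1 -2.8] M [-0.07  0.1   0.02] w 59.5 j6 0.86
to 505.0 335.0 105.0 off [-0.9568, 0.185, 0.0029] rot [0.0007, -0.0007, -0.021]
to 500.0 222.0 105.0 off [-0.9398, 0.0721, 0.0] rot [0.0, 0.0, -0.0239]
to 494.0 120.0 100.0 off [-0.8482, -0.0748, 0.0417] rot [0.0, 0.0, 0.0]
to 487.6 40.0 85.0 off [-0.6648, -0.0728, 0.125] rot [0.0, -0.0, 0.0003]
```

Emit:
{"api": "send_rows", "payload": {"offset": [[-0.48,0.09,0],[-0.957,0.185,0],[-0.957,0.185,0]], "delta_rot": [[0,0,-0.01],[0,0,-0.021],[0,0,-0.021]]}}

```text
time: 26.78
tool_pos: [501.9, 329.6, 100.6]
tcp_rot: [-3.137, 0.004, 1.447]
contact_force: [-0.1, 0.2, -3.0]
grip_width: 59.2
finger_force: 30.0
```

Emit:
{"api": "send_rows", "payload": {"offset": [[-0.47,0.036,0],[-0.94,0.072,0],[-0.94,0.072,0]], "delta_rot": [[0,0,-0.012],[0,0,-0.0239],[0,0,-0.0239]]}}

```text
time: 27.15
tool_pos: [497.6, 218.0, 101.5]
tcp_rot: [-3.139, 0.001, 1.597]
contact_force: [1.0, 0.5, -3.3]
grip_width: 59.9
finger_force: 30.0
```

Emit:
{"api": "send_rows", "payload": {"offset": [[-0.42,-0.037,0],[-0.848,-0.075,0.04],[-0.848,-0.075,0.04]], "delta_rot": [[0,0,0],[0,0,0],[0,0,0]]}}

```text
time: 27.52
tool_pos: [491.9, 117.2, 96.9]
tcp_rot: [-3.139, 0.0, 1.597]
contact_force: [0.7, 0.2, -3.2]
grip_width: 59.4
finger_force: 30.0
```

Emit:
{"api": "send_rows", "payload": {"offset": [[-0.33,-0.036,0],[-0.665,-0.073,0.08],[-0.665,-0.073,0.16],[-0.665,-0.073,0.2],[-0.665,-0.073,0.2],[-0.665,-0.073,0.2]], "delta_rot": [[0,0,0],[0,0,0],[0,0,0],[0,0,0],[0,0,0],[0,0,0]]}}

```text
time: 28.28
tool_pos: [486.2, 40.0, 74.3]
tcp_rot: [3.141, -0.0, 1.602]
contact_force: [-0.3, -0.6, -3.1]
grip_width: 59.6
finger_force: 30.0
```

```bash
python3 goto.py 487.6,40,63.6,1.598
```

```text
t 28.27 pos [486.18  39.99  74.31] rot [ 3.1412e+00 -2.0000e-04  1.6017e+00] F [-0.3 -0.6 -3.1] M [-0.03  0.04  0.04] w 59.6 j6 -0.11
to 487.6 40.0 63.6 off [-0.0003, 0.0118, 0.0892] rot [0.0001, -0.0, 0.0006]
```

Emit:
{"api": "send_rows", "payload": {"offset": [[0,0.011,0.02],[0,0.011,0.05],[0,0.011,0.06],[0,0.011,0.06]], "delta_rot": [[0,0,0],[0,0,0],[0,0,0],[0,0,0]]}}

```text
time: 28.78
tool_pos: [487.1, 39.0, 66.9]
tcp_rot: [-3.141, -0.0, 1.6]
contact_force: [-0.8, -0.1, -2.5]
grip_width: 59.8
finger_force: 30.0
```

```bash
python3 goto.py 487.6,40,63.6,1.598
```

```text
t 28.77 pos [487.13  39.03  66.87] rot [-3.1413e+00 -1.0000e-04  1.6002e+00] F [-0.8 -0.1 -2.5] M [-0.1   0.06 -0.02] w 59.8 j6 -0.11
to 487.6 40.0 63.6 off [0.0079, 0.0042, 0.0273] rot [-0.0, -0.0, 0.0003]
```

Emit:
{"api": "send_rows", "payload": {"offset": [[0.006,0.004,0.01],[0.006,0.004,0.02],[0.006,0.004,0.026],[0.006,0.004,0.03],[0.006,0.004,0.03]], "delta_rot": [[0,0,0],[0,0,0],[0,0,0],[0,0,0],[0,0,0]]}}

```text
time: 29.4
tool_pos: [487.7, 39.8, 63.6]
tcp_rot: [3.142, -0.0, 1.6]
contact_force: [-0.9, -0.5, 0.7]
grip_width: 59.4
finger_force: 30.0
```

```bash
python3 goto.py 487.6,40,63.6,1.598
```

```text
t 29.4 pos [487.67  39.8   63.56] rot [ 3.1415 -0.      1.6003] F [-0.9 -0.5  0.7] M [-0.08  0.31 -0.02] w 59.4 j6 -0.1
to 487.6 40.0 63.6 off [0.0017, -0.0006, -0.0003] rot [0.0, -0.0, 0.0004]
```

Emit:
{"api": "send_rows", "payload": {"offset": [[0,0,0],[0,0,0],[0,0,-0.2],[0,0,-0.5],[0,0,-0.5]], "delta_rot": [[0,0,0],[0,0,0],[0,0,0],[0,0,0],[0,0,0]], "grip": 0.88}}

```text
time: 30.02
tool_pos: [489.6, 39.7, 125.8]
tcp_rot: [3.136, 0.001, 1.6]
contact_force: [0.1, 0.2, 0.2]
grip_width: 80.7
finger_force: 0.0
```

Emit:
{"api": "send_rows", "payload": {"offset": [[0.25,0.38,0],[0.25,0.75,0],[0.25,0.75,0]], "delta_rot": [[0,0,-0.02],[0,0,-0.052],[0,0,-0.052]]}}

```text
time: 30.4
tool_pos: [578.5, 72.6, 121.9]
tcp_rot: [3.141, 0.0, 1.929]
contact_force: [0.2, -0.2, -0.4]
grip_width: 80.6
finger_force: 0.0
```

```bash
python3 goto.py 645.7,102.4,60,1.926
```

```text
t 30.4 pos [578.54  72.6  121.88] rot [3.1414e+00 1.0000e-04 1.9288e+00] F [ 0.2 -0.2 -0.4] M [-0.06  0.03 -0.01] w 80.6 j6 -0.36
to 645.7 102.4 60.0 off [0.0365, 0.6111, 0.5158] rot [0.0, 0.0, 0.0004]
```

Emit:
{"api": "send_rows", "payload": {"offset": [[0.02,0.3,0],[0.036,0.61,0],[0.036,0.61,0.3],[0.036,0.61,0.6],[0.036,0.61,0.6]], "delta_rot": [[0,0,0],[0,0,0],[0,0,0],[0,0,0],[0,0,0]]}}

```text
time: 31.02
tool_pos: [640.5, 101.7, 47.7]
tcp_rot: [-3.134, -0.003, 1.926]
contact_force: [0.4, 0.9, -0.0]
grip_width: 81.1
finger_force: 0.0
```

```bash
python3 goto.py 645.7,102.4,4,1.926; python3 - <<'E'
from edge import *
snap("top","t6");snap("scene","s6")
print(efit("pics/t6.png","top",[(60,80,74)],[488.5,40.2,.02]),efit("pics/s6.png","scene",[(60,80,74)],[486.6,37.6,.02]))
a=cv2.imread("pics/t6.png")[150:300,220:380];b=cv2.imread("pics/s6.png")[140:290,180:340]
cv2.imwrite("pics/g.png",cv2.resize(np.hstack([a,b]),None,fx=2.5,fy=2.5,interpolation=2))
E
```

```text
t 31.02 pos [640.48 101.73  47.71] rot [-3.1336e+00 -2.7000e-03  1.9257e+00] F [ 0.4  0.9 -0. ] M [-0.04  0.04 -0.01] w 81.1 j6 -0.32
to 645.7 102.4 4.0 off [-0.0109, 0.0457, 0.3639] rot [-0.0013, -0.0004, -0.0]
(array([ 5.08649e+02,  2.35050e+01, -5.00000e-03]), np.float64(-49.8)) (array([4.86655e+02, 3.69340e+01, 5.10000e-02]), np.float64(-96.4))
```

View pics/g.png

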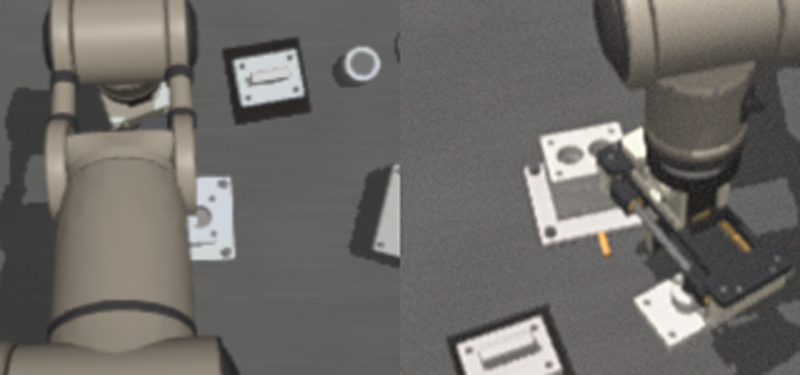

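The three-section stack stands flush (scene crop (588,175)), and the gripper is over the cover.

Emit:
{"api": "send_rows", "payload": {"offset": [[-0.008,0.02,0.1],[-0.008,0.02,0.25],[-0.008,0.02,0.33],[-0.008,0.02,0.33],[-0.008,0.02,0.33]], "delta_rot": [[0,0,0],[0,0,0],[0,0,0],[0,0,0],[0,0,0]]}}

```text
time: 31.75
tool_pos: [646.7, 102.0, 12.0]
tcp_rot: [3.141, 0.0, 1.927]
contact_force: [0.8, 0.1, 0.2]
grip_width: 80.6
finger_force: 0.0
```

```bash
python3 goto.py 645.7,102.4,4,1.926
```

```text
t 31.75 pos [646.71 101.99  12.03] rot [3.1411e+00 1.0000e-04 1.9270e+00] F [0.8 0.1 0.2] M [-0.07  0.11 -0.02] w 80.6 j6 -0.32
to 645.7 102.4 4.0 off [0.0061, -0.0067, 0.0669] rot [0.0001, 0.0, 0.0002]
```

Emit:
{"api": "send_rows", "payload": {"offset": [[0.004,-0.006,0.04],[0.004,-0.006,0.065],[0.004,-0.006,0.065]], "delta_rot": [[0,0,0],[0,0,0],[0,0,0]]}}

```text
time: 32.12
tool_pos: [645.4, 102.2, 3.7]
tcp_rot: [-3.141, -0.0, 1.927]
contact_force: [0.8, 0.2, -0.3]
grip_width: 80.7
finger_force: 0.0
```

Emit:
{"api": "send_rows", "payload": {"offset": [[0,0,0],[0,0,0],[0,0,0],[0,0,0]], "delta_rot": [[0,0,0],[0,0,0],[0,0,0],[0,0,0]], "grip": 0}}

```text
time: 32.62
tool_pos: [645.6, 102.1, 4.1]
tcp_rot: [-3.142, -0.0, 1.927]
contact_force: [-0.1, 0.9, 0.5]
grip_width: 59.5
finger_force: 30.0
```

Emit:
{"api": "send_rows", "payload": {"offset": [[0,0,-0.2],[0,0,-0.5],[0,0,-0.9],[0,0,-0.9]], "delta_rot": [[0,0,0],[0,0,0],[0,0,0],[0,0,0]]}}

```text
time: 33.12
tool_pos: [648.0, 102.3, 116.1]
tcp_rot: [3.134, 0.002, 1.927]
contact_force: [0.9, 0.7, -3.4]
grip_width: 59.8
finger_force: 30.0
```

```bash
python3 goto.py 560,70,110,1.75 487.6,39,105,1.6
```

```text
t 33.12 pos [647.95 102.32 116.13] rot [3.1339e+00 2.4000e-03 1.9270e+00] F [ 0.9  0.7 -3.4] M [-0.08 -0.03  0.02] w 59.8 j6 -0.32
to 560.0 70.0 110.0 off [0.0033, -0.7812, 0.045] rot [0.0013, 0.0003, 0.0282]
to 487.6 39.0 105.0 off [-0.1467, -0.6397, 0.0417] rot [0.0, -0.0, 0.0239]
```

Emit:
{"api": "send_rows", "payload": {"offset": [[0,-0.39,0],[0.003,-0.78,0],[0.003,-0.78,0]], "delta_rot": [[0,0,0.014],[0,0,0.0282],[0,0,0.0282]]}}

```text
time: 33.5
tool_pos: [552.9, 69.2, 109.8]
tcp_rot: [-3.134, -0.001, 1.748]
contact_force: [0.8, 0.4, -2.5]
grip_width: 60.1
finger_force: 30.0
```

Emit:
{"api": "send_rows", "payload": {"offset": [[-0.07,-0.32,0],[-0.147,-0.64,0.04],[-0.147,-0.64,0.12],[-0.147,-0.64,0.15],[-0.147,-0.64,0.15],[-0.147,-0.64,0.15]], "delta_rot": [[0,0,0.012],[0,0,0.0239],[0,0,0.0239],[0,0,0.0239],[0,0,0.0239],[0,0,0.0239]]}}

```text
time: 34.25
tool_pos: [486.1, 39.0, 93.9]
tcp_rot: [3.141, -0.0, 1.6]
contact_force: [1.4, -0.4, -3.3]
grip_width: 59.7
finger_force: 30.0
```

```bash
python3 goto.py 487.6,38.6,78,1.598
```

```text
t 34.25 pos [486.08  39.05  93.94] rot [ 3.1411e+00 -1.0000e-04  1.6004e+00] F [ 1.4 -0.4 -3.3] M [-0.13  0.01 -0.03] w 59.7 j6 -0.11
to 487.6 38.6 78.0 off [-0.0041, 0.0125, 0.1328] rot [0.0001, -0.0, 0.0004]
```

Emit:
{"api": "send_rows", "payload": {"offset": [[-0.004,0.012,0.04],[-0.004,0.012,0.08],[-0.004,0.012,0.1],[-0.004,0.012,0.1]], "delta_rot": [[0,0,0],[0,0,0],[0,0,0],[0,0,0]]}}

```text
time: 34.75
tool_pos: [486.6, 38.4, 81.7]
tcp_rot: [-3.141, -0.0, 1.6]
contact_force: [-0.9, 0.4, -2.7]
grip_width: 59.7
finger_force: 30.0
```

```bash
python3 goto.py 487.6,38.6,78,1.598
```

```text
t 34.75 pos [486.59  38.38  81.73] rot [-3.1410e+00 -1.0000e-04  1.5996e+00] F [-0.9  0.4 -2.7] M [-0.09  0.06 -0.02] w 59.7 j6 -0.11
to 487.6 38.6 78.0 off [0.0016, 0.0085, 0.0311] rot [-0.0001, -0.0, 0.0003]
```

Emit:
{"api": "send_rows", "payload": {"offset": [[0.001,0.007,0.01],[0.001,0.007,0.02],[0.001,0.007,0.03],[0.001,0.007,0.033],[0.001,0.007,0.033]], "delta_rot": [[0,0,0],[0,0,0],[0,0,0],[0,0,0],[0,0,0]]}}

```text
time: 35.38
tool_pos: [487.6, 38.5, 78.1]
tcp_rot: [-3.142, -0.0, 1.6]
contact_force: [0.2, 0.6, -1.8]
grip_width: 59.7
finger_force: 30.0
```

```bash
python3 goto.py 487.6,38.6,78,1.598
```

```text
t 35.38 pos [487.56  38.51  78.1 ] rot [-3.1416 -0.      1.5997] F [ 0.2  0.6 -1.8] M [-0.12  0.16  0.01] w 59.7 j6 -0.11
to 487.6 38.6 78.0 off [0.0007, 0.0003, 0.0008] rot [-0.0, -0.0, 0.0003]
```

Just touching, so I'll go a hair lower, release, lift, and clear away toward the panel to look.

Emit:
{"api": "send_rows", "payload": {"offset": [[0,0,0.005],[0,0,0.01],[0,0,0.01]], "delta_rot": [[0,0,0],[0,0,0],[0,0,0]]}}

```text
time: 35.75
tool_pos: [487.6, 38.5, 78.0]
tcp_rot: [3.141, 0.0, 1.6]
contact_force: [-3.6, 0.3, 11.2]
grip_width: 59.4
finger_force: 30.0
```

Emit:
{"api": "send_rows", "payload": {"offset": [[0,0,0],[0,0,0],[0,0,-0.2],[0,0,-0.6],[0,0,-0.9],[0,0,-0.9]], "delta_rot": [[0,0,0],[0,0,0],[0,0,0],[0,0,0],[0,0,0],[0,0,0]], "grip": 0.88}}

```text
time: 36.5
tool_pos: [489.4, 38.4, 187.5]
tcp_rot: [3.135, 0.001, 1.6]
contact_force: [-0.5, 0.2, 0.2]
grip_width: 80.7
finger_force: 0.0
```

Emit:
{"api": "send_rows", "payload": {"offset": [[-0.5,0,0],[-1,0,0],[-1,0,0]], "delta_rot": [[0,0,0],[0,0,0],[0,0,0]]}}

```text
time: 36.88
tool_pos: [490.7, -84.8, 183.6]
tcp_rot: [-3.14, 0.0, 1.594]
contact_force: [0.8, 0.4, 0.3]
grip_width: 80.9
finger_force: 0.0
```

Emit:
{"api": "send_rows", "payload": {"offset": [[-0.5,0,0],[-1,0,0],[-1,0,0],[-1,0,0]], "delta_rot": [[0,0,0],[0,0,0],[0,0,0],[0,0,0]]}}

```text
time: 37.38
tool_pos: [494.2, -200.2, 183.9]
tcp_rot: [-3.14, -0.002, 1.599]
contact_force: [-1.1, 0.1, 0.9]
grip_width: 81.0
finger_force: 0.0
```

```bash
python3 goto.py 487,-246.6,130,1.31; python3 - <<'E'
from edge import *
snap("top","t7");snap("scene","s7")
p=[486.8,37.5,.025];q=[488.6,40.2,.025]
for n,z,e in(("sec1 bottom-edges",38,(1,)),("c",88,(0,1,2,3))):
    print(n,efit("pics/t7.png","top",[(60,80,z)],q,e),efit("pics/s7.png","scene",[(60,80,z)],p,e))
print(efit("pics/t7.png","top",[(105,120,10)],q),efit("pics/t7.png","top",[(60,80,17)],[668,-68,.15]),efit("pics/s7.png","scene",[(60,80,17)],[667,-70,.15]))
a=cv2.imread("pics/t7.png")[160:280,230:358];b=cv2.imread("pics/s7.png")[130:250,190:318]
cv2.imwrite("pics/g2.png",cv2.resize(np.hstack([a,b]),None,fx=3.1,fy=3.1,interpolation=2))
E
```

```text
t 37.38 pos [ 494.2  -200.18  183.86] rot [-3.1401e+00 -1.7000e-03  1.5995e+00] F [-1.1  0.1  0.9] M [-0.08  0.04  0.02] w 81.0 j6 -0.56
to 487.0 -246.6 130.0 off [-0.3857, -0.0704, 0.4483] rot [-0.0003, -0.0002, 0.0461]
sec1 bottom-edges (array([ 5.08544e+02,  5.15130e+01, -9.00000e-03]), np.float64(-38.2)) (array([4.87138e+02, 4.02820e+01, 2.90000e-02]), np.float64(-0.7))
c (array([ 4.90512e+02,  3.94660e+01, -6.00000e-03]), np.float64(-44.6)) (array([4.86569e+02, 3.76900e+01, 3.30000e-02]), np.float64(-151.4))
(array([4.89015e+02, 4.01910e+01, 3.10000e-02]), np.float64(-127.5)) (array([ 6.68597e+02, -6.78630e+01,  1.66000e-01]), np.float64(-203.4)) (array([ 6.66801e+02, -7.08000e+01,  1.67000e-01]), np.float64(-209.3))
```

View pics/g2.png

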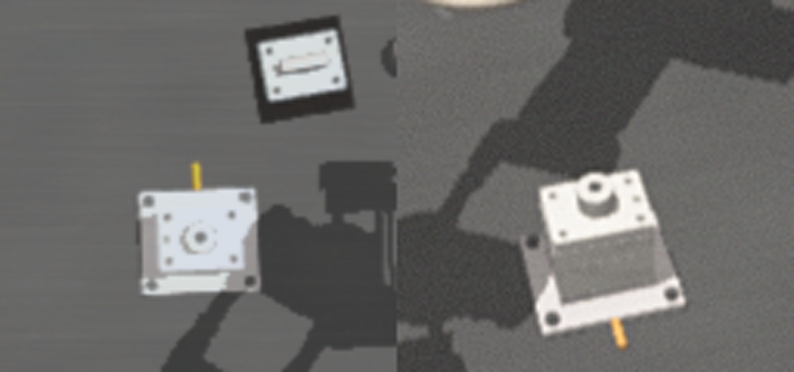

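The stack with the cover stands flush, boss up (scene crop (597,195)), and the blank is still on the mat. Next is the stop's exact position.

```bash
python3 - <<'E'
from edge import *
a=efit("pics/top0.png","top",[(110,200,70)],[475,-294,-.265]);b=efit("pics/scene0.png","scene",[(110,200,70)],[473,-296,-.265],(0,1,2,3));print(a,b)
p=(a[0]+b[0])/2;y=np.array([-np.sin(p[2]),np.cos(p[2])])
print("stop",p[:2]+50*y,"sel",p[:2]-50*y)
from fit import proj,at_z
for path,cam,z in(("top0","top",100),("scene0","scene",100),("s7","scene",94.5)):
    im=cv2.imread(f"pics/{path}.png");h=cv2.cvtColor(im,cv2.COLOR_BGR2HSV);m=((h[...,0]<6)|(h[...,0]>174))&(h[...,1]>150)&(h[...,2]>60)
    n,l,s,c=cv2.connectedComponentsWithStats(m.astype(np.uint8));k=1+s[1:,4].argmax();print(path,s[k],at_z(c[k],cam,z-5)[:2])
for c in("top","scene"):
    for r in finder.pinpoint("sel_top",c)[:1]: print(c,r["confidence"],at_z(r["uv"],c,112))
E
python3 goto.py
```

```text
(array([ 4.74271e+02, -2.92778e+02, -2.71000e-01]), np.float64(-132.5)) (array([ 4.74895e+02, -2.95214e+02, -2.73000e-01]), np.float64(-99.1))
stop [ 488.01592219 -245.83422468] sel [ 461.15007781 -342.15777532]
top0 [385 231  13  11 111] [ 487.55587702 -244.53535332]
scene0 [126 209  17  14 184] [ 490.2456497  -246.53581715]
s7 [127 210  16  14 177] [ 489.50693223 -246.75733395]
top 0.45 [ 459.25220849 -341.13806952  112.        ]
scene 0.82 [ 459.79800022 -337.90222644  112.        ]
t 37.58 pos [ 494.65 -199.85  184.75] rot [-3.1414e+00 -4.0000e-04  1.6017e+00] F [ 0.4 -0.5 -0.1] M [-0.09  0.03 -0.02] w 81.1 j6 -0.56
```

```bash
python3 goto.py 487.7,-245.7,115,1.3 487.7,-245.7,79,1.3
```

```text
t 37.58 pos [ 494.65 -199.85  184.75] rot [-3.1414e+00 -4.0000e-04  1.6017e+00] F [ 0.4 -0.5 -0.1] M [-0.09  0.03 -0.02] w 81.1 j6 -0.56
to 487.7 -245.7 115.0 off [-0.3804, -0.0696, 0.5811] rot [-0.0, -0.0001, 0.048]
to 487.7 -245.7 79.0 off [0.0, -0.0, 0.3] rot [0.0, 0.0, 0.0]
```

Emit:
{"api": "send_rows", "payload": {"offset": [[-0.2,-0.04,0.2],[-0.38,-0.07,0.45],[-0.38,-0.07,0.56],[-0.38,-0.07,0.56],[-0.38,-0.07,0.56]], "delta_rot": [[0,0,0.024],[0,0,0.048],[0,0,0.048],[0,0,0.048],[0,0,0.048]], "grip": 0.65}}

```text
time: 38.2
tool_pos: [488.2, -246.6, 118.7]
tcp_rot: [3.14, 0.0, 1.301]
contact_force: [-0.2, 0.4, -0.1]
grip_width: 59.8
finger_force: 0.0
```

```bash
python3 goto.py 487.7,-245.7,79,1.3
```

```text
t 38.2 pos [ 488.22 -246.59  118.66] rot [3.1400e+00 3.0000e-04 1.3006e+00] F [-0.2  0.4 -0.1] M [-0.08  0.09 -0.04] w 59.8 j6 -0.34
to 487.7 -245.7 79.0 off [0.0061, -0.0066, 0.3305] rot [0.0002, 0.0, 0.0001]
```

Emit:
{"api": "send_rows", "payload": {"offset": [[0.004,-0.004,0.1],[0.004,-0.004,0.25],[0.004,-0.004,0.32],[0.004,-0.004,0.32],[0.004,-0.004,0.32]], "delta_rot": [[0,0,0],[0,0,0],[0,0,0],[0,0,0],[0,0,0]]}}

```text
time: 38.83
tool_pos: [487.5, -246.8, 79.7]
tcp_rot: [3.141, 0.0, 1.298]
contact_force: [0.6, -0.1, -0.5]
grip_width: 59.6
finger_force: 0.0
```

```bash
python3 goto.py 487.7,-245.7,79,1.3
```

```text
t 38.83 pos [ 487.48 -246.77   79.7 ] rot [3.1407e+00 2.0000e-04 1.2982e+00] F [ 0.6 -0.1 -0.5] M [-0.13  0.05 -0.02] w 59.6 j6 -0.34
to 487.7 -245.7 79.0 off [0.0091, -0.0007, 0.0058] rot [0.0001, 0.0, -0.0003]
```

Emit:
{"api": "send_rows", "payload": {"offset": [[0.007,0,0],[0.007,0,0],[0.007,0,0],[0.007,0,0],[0.007,0,0]], "delta_rot": [[0,0,0],[0,0,0],[0,0,0],[0,0,0],[0,0,0]], "grip": 0}}

```text
time: 39.45
tool_pos: [486.6, -245.6, 79.4]
tcp_rot: [-3.14, -0.0, 1.298]
contact_force: [-6.3, 1.1, 4.3]
grip_width: 39.1
finger_force: 30.0
```

Emit:
{"api": "send_rows", "payload": {"offset": [[0,0,0],[0,0,0],[0,0,0],[0,0,0],[0,0,0]], "delta_rot": [[0,0,0.025],[0,0,0.05],[0,0,0.075],[0,0,0.086],[0,0,0.086]]}}

```text
time: 40.08
tool_pos: [486.8, -245.8, 79.7]
tcp_rot: [-3.141, 0.001, 0.759]
contact_force: [-5.2, 0.6, 7.0]
grip_width: 39.3
finger_force: 30.0
```

```bash
python3 goto.py
```

```text
t 40.08 pos [ 486.8  -245.81   79.69] rot [-3.1411e+00  1.1000e-03  7.5920e-01] F [-5.2  0.6  7. ] M [0.04 0.97 0.86] w 39.3 j6 0.2
```

The 0.86 N·m moment means the head is at its end stop. I'll let it rise, then open.

Emit:
{"api": "send_rows", "payload": {"offset": [[0,0,-0.025],[0,0,-0.05],[0,0,-0.05]], "delta_rot": [[0,0,0],[0,0,0],[0,0,0]]}}

```text
time: 40.45
tool_pos: [486.9, -245.5, 84.9]
tcp_rot: [-3.14, 0.0, 0.758]
contact_force: [-3.5, 0.3, 1.1]
grip_width: 39.4
finger_force: 30.0
```

Emit:
{"api": "send_rows", "payload": {"offset": [[0,0,0],[0,0,0],[0,0,-0.2],[0,0,-0.6],[0,0,-0.6]], "delta_rot": [[0,0,0],[0,0,0],[0,0,0],[0,0,0],[0,0,0]], "grip": 0.65}}

```text
time: 41.08
tool_pos: [489.7, -247.3, 161.0]
tcp_rot: [3.133, -0.002, 0.757]
contact_force: [-0.1, 0.2, 0.2]
grip_width: 59.7
finger_force: 0.0
```

Emit:
{"api": "send_rows", "payload": {"offset": [[-0.3,0.2,-0.1],[-0.6,0.5,-0.1],[-0.6,0.5,-0.1],[-0.6,0.5,-0.1]], "delta_rot": [[0,0,0],[0,0,0],[0,0,0],[0,0,0]]}}

```text
time: 41.58
tool_pos: [476.0, -338.3, 168.2]
tcp_rot: [-3.14, -0.001, 0.757]
contact_force: [-0.2, -0.6, -0.9]
grip_width: 59.8
finger_force: 0.0
```

```bash
python3 - <<'E'
from h import *
from fit import at_z
snap("top","t8");snap("scene","s8")
a=cv2.imread("pics/s8.png")[170:270,60:190];b=cv2.imread("pics/top0.png")[210:270,370:450]
cv2.imwrite("pics/i.png",np.hstack([cv2.resize(a,(390,300),interpolation=2),cv2.resize(b,(400,300),interpolation=2)]))
im=cv2.imread("pics/s8.png");h=cv2.cvtColor(im,cv2.COLOR_BGR2HSV);m=((h[...,0]<6)|(h[...,0]>174))&(h[...,1]>150)&(h[...,2]>60)
n,l,s,c=cv2.connectedComponentsWithStats(m.astype(np.uint8));k=1+s[1:,4].argmax();print(s[k],c[k])
E
python3 goto.py
```

```text
[126 209  17  15 190] [134.03684211 215.51578947]
t 41.67 pos [ 476.34 -337.66  168.68] rot [-3.1404e+00 -4.0000e-04  7.5850e-01] F [ 0.4 -0.  -0.4] M [-0.05  0.06 -0.  ] w 59.7 j6 0.06
```

View pics/i.png

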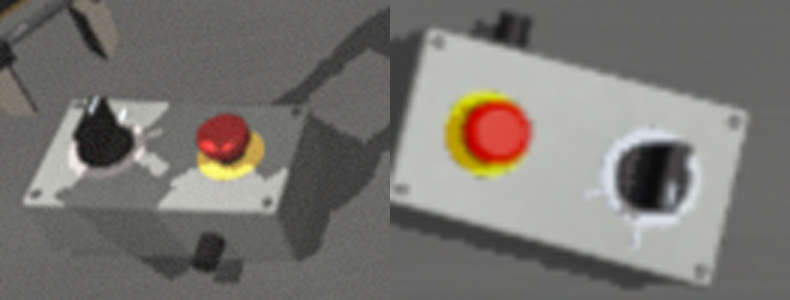

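The stop is up again, with its neck showing at (228,150). Before gripping the selector I'll zoom in on it to check the bar's orientation.

```bash
python3 - <<'E'
from h import *
a=cv2.imread("pics/top0.png");b=cv2.imread("pics/scene0.png")
u=np.round(proj((461,-342,110),"top")).astype(int);v=np.round(proj((461,-342,100),"scene")).astype(int);print(u,v)
f=lambda im,c:cv2.resize(im[c[1]-15:c[1]+15,c[0]-15:c[0]+15],(390,390),interpolation=2)
A,B=f(a,u),f(b,v)
for im,c,cam in((A,u,"top"),(B,v,"scene")):
    R2=lambda p:tuple(np.round((proj(p,cam)-c+15.5)*13).astype(int).tolist())
    for s in(-1,1):
        y=-.272;X=np.array([np.cos(y),np.sin(y)]);Y=np.array([-X[1],X[0]])
        p=[461,-342]+s*7*Y;cv2.line(im,R2((*(p-21*X),112)),R2((*(p+21*X),112)),(0,255,0),1)
cv2.imwrite("pics/j.png",np.hstack([A,B]))
E
python3 goto.py 461,-342.2,130,-0.27
```

```text
[427 245] [ 92 212]
t 41.67 pos [ 476.34 -337.66  168.68] rot [-3.1404e+00 -4.0000e-04  7.5850e-01] F [ 0.4 -0.  -0.4] M [-0.05  0.06 -0.  ] w 59.7 j6 0.06
to 461.0 -342.2 130.0 off [-0.1189, -0.0601, 0.3223] rot [-0.0002, 0.0, 0.1637]
```

View pics/j.png

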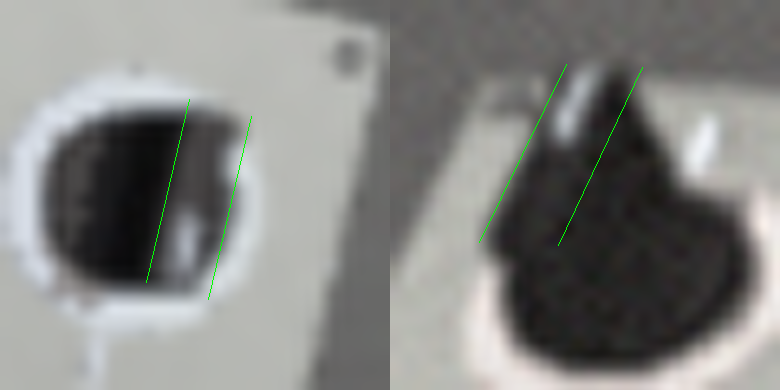

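The green outlines match the bar. Its long axis lies along panel x, with the white line toward the robot (crop (187,240)). I'll grip it at tool yaw -0.27.

Emit:
{"api": "send_rows", "payload": {"offset": [[-0.06,-0.03,0],[-0.119,-0.06,0.05],[-0.119,-0.06,0.1],[-0.119,-0.06,0.15],[-0.119,-0.06,0.2],[-0.119,-0.06,0.26],[-0.119,-0.06,0.3],[-0.119,-0.06,0.3]], "delta_rot": [[0,0,0.025],[0,0,0.05],[0,0,0.08],[0,0,0.11],[0,0,0.14],[0,0,0.1637],[0,0,0.1637],[0,0,0.1637]], "grip": 0.5}}

```text
time: 42.68
tool_pos: [461.0, -342.7, 132.9]
tcp_rot: [-3.141, 0.001, -0.267]
contact_force: [-0.1, 0.1, -0.2]
grip_width: 46.0
finger_force: 0.0
```

```bash
python3 goto.py 461,-342.2,84.5,-0.27
```

```text
t 42.67 pos [ 461.04 -342.71  132.94] rot [-3.1411e+00  6.0000e-04 -2.6710e-01] F [-0.1  0.1 -0.2] M [-0.02  0.18  0.01] w 46.0 j6 1.07
to 461.0 -342.2 84.5 off [-0.0012, -0.0038, 0.4036] rot [-0.0001, 0.0001, 0.0005]
```

Emit:
{"api": "send_rows", "payload": {"offset": [[-0.001,-0.003,0.1],[-0.001,-0.003,0.25],[-0.001,-0.003,0.35],[-0.001,-0.003,0.395],[-0.001,-0.003,0.395]], "delta_rot": [[0,0,0],[0,0,0],[0,0,0],[0,0,0],[0,0,0]]}}

```text
time: 43.3
tool_pos: [460.9, -343.0, 85.5]
tcp_rot: [-3.141, 0.0, -0.271]
contact_force: [-0.1, 0.6, 0.3]
grip_width: 46.0
finger_force: 0.0
```

Emit:
{"api": "send_rows", "payload": {"offset": [[0,0,0],[0,0,0],[0,0,0],[0,0,0],[0,0,0]], "delta_rot": [[0,0,0],[0,0,0],[0,0,0],[0,0,0],[0,0,0]], "grip": 0}}

```text
time: 43.92
tool_pos: [461.1, -343.0, 86.0]
tcp_rot: [-3.142, -0.0, -0.271]
contact_force: [0.7, 0.6, 1.8]
grip_width: 13.5
finger_force: 30.0
```

```bash
python3 goto.py 461,-342.2,78,-0.27
```

```text
t 43.92 pos [ 461.06 -343.04   86.04] rot [-3.1415e+00 -3.0000e-04 -2.7090e-01] F [0.7 0.6 1.8] M [0.13 0.22 0.  ] w 13.5 j6 1.07
to 461.0 -342.2 78.0 off [-0.0024, -0.0066, 0.067] rot [-0.0, -0.0001, -0.0001]
```

Well centred. Now I'll press about 7 mm.

Emit:
{"api": "send_rows", "payload": {"offset": [[0,0,0.025],[0,0,0.05],[0,0,0.07],[0,0,0.075],[0,0,0.075]], "delta_rot": [[0,0,0],[0,0,0],[0,0,0],[0,0,0],[0,0,0]]}}

```text
time: 44.55
tool_pos: [461.1, -343.1, 77.9]
tcp_rot: [3.141, -0.001, -0.271]
contact_force: [-2.2, 3.2, 11.6]
grip_width: 13.7
finger_force: 30.0
```

Emit:
{"api": "send_rows", "payload": {"offset": [[0,0,-0.004],[0,0,-0.004],[0,0,-0.004],[0,0,-0.004],[0,0,-0.004],[0,0,-0.004],[0,0,-0.004],[0,0,-0.004]], "delta_rot": [[0,0,0.025],[0,0,0.05],[0,0,0.075],[0,0,0.1],[0,0,0.125],[0,0,0.15],[0,0,0.168],[0,0,0.168]]}}

```text
time: 45.55
tool_pos: [459.8, -344.2, 78.0]
tcp_rot: [3.14, -0.001, -1.327]
contact_force: [-7.1, -2.5, 9.7]
grip_width: 13.6
finger_force: 30.0
```

```bash
python3 goto.py
```

```text
t 45.55 pos [ 459.83 -344.23   78.04] rot [ 3.1395e+00 -1.4000e-03 -1.3271e+00] F [-7.1 -2.5  9.7] M [-0.27  1.42  0.11] w 13.6 j6 2.12
```

Emit:
{"api": "send_rows", "payload": {"offset": [[0,0,-0.025],[0,0,-0.05],[0,0,-0.065],[0,0,-0.065]], "delta_rot": [[0,0,0],[0,0,0],[0,0,0],[0,0,0]]}}

```text
time: 46.05
tool_pos: [459.8, -344.2, 85.2]
tcp_rot: [3.139, -0.001, -1.326]
contact_force: [-5.7, -3.4, 3.1]
grip_width: 13.9
finger_force: 30.0
```

Emit:
{"api": "send_rows", "payload": {"offset": [[0,0,0],[0,0,0],[0,0,-0.2],[0,0,-0.6],[0,0,-0.9],[0,0,-0.9]], "delta_rot": [[0,0,0],[0,0,0],[0,0,0],[0,0,0],[0,0,0],[0,0,0]], "grip": 0.5}}

```text
time: 46.8
tool_pos: [462.3, -344.1, 196.1]
tcp_rot: [-3.138, -0.005, -1.326]
contact_force: [0.3, 0.5, 0.2]
grip_width: 46.0
finger_force: 0.0
```

```bash
python3 goto.py 420,-270,200,-1.327 410,-170,200,-1.327
```

```text
t 46.8 pos [ 462.34 -344.05  196.09] rot [-3.138  -0.0054 -1.3261] F [0.3 0.5 0.2] M [0.05 0.17 0.01] w 46.0 j6 2.12
to 420.0 -270.0 200.0 off [-0.684, 0.1927, -0.0369] rot [-0.0006, -0.0009, 0.0001]
to 410.0 -170.0 200.0 off [-0.8288, -0.1203, -0.0] rot [0.0, 0.0, 0.0]
```

Clear the view, then do the final check.

Emit:
{"api": "send_rows", "payload": {"offset": [[-0.35,0.1,0],[-0.68,0.19,-0.04],[-0.68,0.19,-0.04]], "delta_rot": [[0,0,0],[0,0,0],[0,0,0]]}}

```text
time: 47.18
tool_pos: [417.8, -267.0, 197.2]
tcp_rot: [3.14, 0.002, -1.325]
contact_force: [0.3, -0.2, 0.8]
grip_width: 45.9
finger_force: 0.0
```

Emit:
{"api": "send_rows", "payload": {"offset": [[-0.4,-0.06,0],[-0.83,-0.12,0],[-0.83,-0.12,0],[-0.83,-0.12,0]], "delta_rot": [[0,0,0],[0,0,0],[0,0,0],[0,0,0]]}}

```text
time: 47.68
tool_pos: [409.5, -169.9, 197.6]
tcp_rot: [-3.142, -0.0, -1.326]
contact_force: [1.2, -0.3, 0.6]
grip_width: 46.0
finger_force: 0.0
```

```bash
python3 - <<'E'
from edge import *
snap("top","t9");snap("scene","s9")
print("cover",efit("pics/s9.png","scene",[(60,80,88)],[486.8,37.5,.025]))
print("blank",efit("pics/t9.png","top",[(60,80,17)],[668,-68,.15]),efit("pics/s9.png","scene",[(60,80,17)],[667,-70,.15]))
for t in("bearing","sleeve","oil"):
    print(t,[np.round(at_z(r["uv"],"scene",0)[:2],1) for r in finder.pinpoint(t,"scene")[:1]])
a=cv2.imread("pics/s9.png")[130:350,60:460];cv2.imwrite("pics/k.png",cv2.resize(a,(800,440),interpolation=2))
E
```

```text
cover (array([4.86543e+02, 3.75430e+01, 3.40000e-02]), np.float64(-157.4))
blank (array([ 6.68597e+02, -6.78630e+01,  1.66000e-01]), np.float64(-203.2)) (array([ 6.66808e+02, -7.08040e+01,  1.67000e-01]), np.float64(-206.1))
bearing [array([ 704.8, -265. ])]
sleeve [array([ 679.2, -197.3])]
oil [array([677. , 304.2])]
```

View pics/k.png

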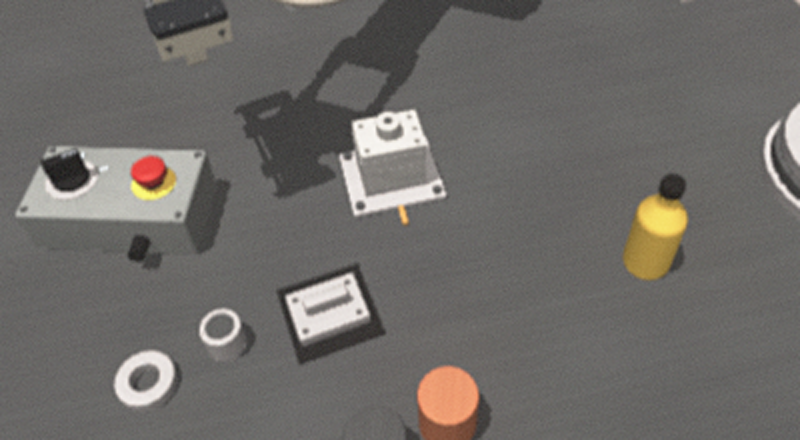

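The final view shows the stop up (150,170), the selector turned (68,172), the stack with its cover flush (390,150), the blank on the mat (328,305) and the bystanders where they were. Handing in.

```bash
python3 -c "
from h import *
print(ticket.close_job())"
```

```text
the job is handed in; nothing more can be done
None
```

I did the whole job in the order asked and handed it in at about 48 s of the 210 s; in the last pictures the stop is up, the selector is turned, the blank lies on the mat, all three sections and the cover stand flush within about 1 mm, and the bystanders have not moved.

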